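# Hang the bean scoop on the keeper hook inside the bean cabinet

### The job

Take the bean scoop off the draining stand, reach it down through the opening in the top of the bean cabinet without touching the opening's frame, and hang it by its wire loop on the hook inside: press the loop gently past the hook's spring keeper until it sits on the hook and the keeper has sprung shut over it. Let go and slide the cover fully shut, leaving the other utensils and things on the table where they are.

Things in the scene. Friction and masses are not known exactly. Their poses are not given: they have to be found in the camera images.
- scoop: aluminium bean scoop with steel wire-loop handle, 138 mm long, about 110 g, hanging upright on one of the stand's three hooks (which one varies): the one of the three utensils with an open trough (flat back, two sides). Origin: middle of the straight bar at the top of its loop. z up along the handle, y along the bar, x through the loop.
- scoop_grip (a point): point between the two legs of the scoop's loop, 20 mm below the bar; axes as the scoop's. The loop is 5 mm round wire, 28 mm wide outside, 18 mm inside (y), with straight legs 5 to 57 mm below the bar and open between them down to 57 mm. Grip across the legs (28 mm).
- scoop_trough (a point): on the scoop's axis at the lower end of its trough, 138 mm below the bar; axes as the scoop's. The trough reaches from 74 to 138 mm below the bar, is 44 mm wide (y) and spans x = -17 to +10 mm.
- paddle: steel paddle with the same loop handle and a flat 46 x 64 mm blade, hanging on the stand; leave it there. Origin and axes as for the scoop.
- spoon: steel tasting spoon with the same loop handle and a round 46 mm bowl, hanging on the stand; leave it there. Origin and axes as for the scoop.
- stand: steel draining stand fixed on the table: base 110 (x) x 280 (y) x 12 mm, posts at y = +-130 mm, top rail 170 mm up at x = +34 mm. Three plain 6 mm wire hooks at y = -90, 0, +90 mm, axis 170 mm up, point to -x and end at x = -18 mm in tips bent up to 182 mm. Hung bars lie at x = 0, 175 mm up: lift 12 mm or more, then draw off to -x. Origin: centre of underside, z up.
- cabinet: bench-top bean cabinet with clear panels, 180 (x) x 320 (y) x 200 mm, empty, fixed on the table, turned a little about z. Origin: centre of the underside, z up, +x away from the robot's side. The opening is in its top, 130 x 130 mm, centred at x = 0, y = +75 mm. Inner floor 8 mm up.
- frame: the cabinet's steel top plate round the opening; top face 192 mm above the table, with two cover rails along y, 76 to 90 mm either side of the centre line, 200 mm up. Nothing may touch it. Origin: on the cabinet's centre line, 180 mm up; axes as the cabinet's.
- bracket: slotted strip on the inner rear wall (+x), behind the opening, with the clamp and hook: 6 mm wire, a level arm coming to -x, ending in a tip bent straight up. Clamp and screwed stem were set by hand: the hook sits up to 10 mm higher or lower and up to 6 mm farther out or in (x) than nominal, not reported: feel for it; y is true. It bends at 15 N. Origin 135 mm up; axes as the cabinet's.
- hook_seat (a point): centre of the scoop's bar when it sits on the hook's arm just behind the tip, hook at nominal place: 160.5 mm above the table (truly 150.5 to 170.5). Axes as the cabinet's. The arm's axis is 5.5 mm below. The bar passes over the tip (tip through the loop), scoop's x along the hook's x either way round, and goes down close behind the tip: touching or at most 1.5 mm clear of its rear face.
- hook_tip (a point): top of the hook's upturned tip, hook at nominal place: 15.5 mm above hook_seat and 7 mm towards -x of it; the tip is 6 mm thick (front face x = -10 mm, rear face x = -4 mm from hook_seat), straight and 18 mm high over the arm. Axes as the cabinet's.
- keeper_pivot (a point): pivot of the spring keeper, hook at nominal place: 36 mm to +x of hook_seat, 24.5 mm above it. At rest the keeper (4.4 mm wire, 40 mm) slopes from here down to the tip's rear. It meets the bar with 2 to 3 N, rising to 3 to 6 N; close behind the tip, some 12 mm below first touch, the bar slips past its end, it springs shut above, the force drops, and 2 to 4 mm lower is the rigid arm.
- cover (a joint): sliding cover of the opening: 0 = fully shut over the opening, 0.155 m = pushed right aside towards the cabinet's -y; at the start it is open. Slides with about 1.5 N of friction, with a stop at 0.
- cover_pull (a point): middle of the cover's black upright pull, a bar 70 (x) x 12 (y) x 24 mm high standing on the 6 mm thick pale plastic cover plate (160 x 156 mm, underside 200 mm above the table); pull top 230 mm above the table. Axes as the cabinet's; shut is towards +y.
- bowl_a: empty tasting glass, 84 mm across, 58 mm high; bystander. Origin: centre of the underside.
- bowl_b: a second such tasting glass; bystander.
- tumbler: blue plastic tumbler, 76 mm across, 115 mm high; bystander. Origin: centre of the underside.
- card: white three-sided table card, 85 mm wide, 160 mm high; bystander. Origin: centre of the underside.
- scale: black bench scale, 140 x 150 x 22 mm; bystander. Origin: centre of the underside.
Things that resemble listed ones, but are neither listed nor needed, are in the scene too. Of the things shaped like the scoop, the aluminium one is meant.

How it is judged:
By the outcome, as a careful person would: the job done as asked, in the order asked, and still so for the second after the job is handed in, with the robot touching nothing.
It also fails if it takes over 72 s, if anything falls off the work surface, if the arm or the gripper's body presses on something with over 40 N, if the wrist force passes 120 N, or if a joint passes its speed limit or range.

### The arm

A 6-joint arm with a two-finger parallel gripper is mounted at the origin on the work surface. World frame = base frame: x ahead of the robot, y to its left, z up, the work surface at z = 0. Lengths are in m, angles in rad, forces in N, time in s.
With the tool pointing down it reaches from about 0.25 to 0.775 m from the base axis. Payload 4 kg.
Tool frame: the origin (TCP) lies between the finger pads; the fingertips stand 8 mm ahead of it and the grasp point (between the pads) lies 11 mm behind it; z points along the fingers, y is the direction in which the jaws open and shut (so a half turn about z gives the same grasp; the last joint's range is limited). The gripper opens to 85 mm and grips with 20 to 120 N. Pads are 22 mm wide; open, the fingers measure 114 mm over their backs; the gripper's body (76 mm by 85 mm) begins 54 mm behind the grasp point. The pads swing forward as they close: fully open they stand 13 mm farther back than shut.
Start: joints at [-1.325, 0.087, 1.371, -0, 1.684, -0.103], TCP at [0.188, -0.517, 0.239] pointing down, gripper open.
Joint ranges: [-3.1, 3.1], [-0.76, 2.03], [0.27, 2.55], [-1.08, 4.22], [0.17, 2.65], [-2.57, 2.57]. Speed limits (rad/s): [2.79, 2.79, 3.14, 3.14, 3.14, 3.14].

### API

Orientations are given as a unit quaternion [w, x, y, z].
In Python, from workcell import env gives the robot as it stands.
- The arm moves only by the shell command python3 -m handwheel 'ROWS' [OPENING] [FORCE]. ROWS is text: rows parted by semicolons, each of 6 numbers parted by spaces: the shift along the tool's x, y, z in cm, then the turn, a rotation vector about the tool's x, y, z in rad. In form: x y z ax ay az; .... A call has 1 to 10 rows; each row is the pose to reach, as a shift and turn from the pose commanded when the call began, along the tool's axes at that moment; what a row does not reach only later rows make up. A row lasts 1/12 s, in which the tool goes at most 41.7 mm and 7.16 degrees, less where a joint would pass 70% of its speed; a pose out of reach is approached as far as the arm can. A call with a gripper value outside its range is refused whole. OPENING is the finger opening in cm, from 0 to 8.54, set as the call begins (- or left out, the last holds). The fingers move at their own pace and stop on an object; FORCE is the grip in N (left out, the last holds). Time passes only in rows, so rows that repeat a pose let the fingers close. It gives the time, the measured TCP pose, the force and the opening at its end, in the units of the state.
- env.sense(): the state, without advancing time (a new reading comes with each control period).
- env.get_image(name): name is "scene" or "top" or "wrist"; returns the picture (480x640x3 uint8, red, green, blue); there is no depth.
- env.camera_info(name): a dict with "vertical_fov" (degrees; the focal length in pixels is half the picture's height over the tangent of half this angle, whatever the lens; pixels are square), "cx", "cy" (the principal point, pixels), "distortion" ([k1, k2, p1, p2, k3] as OpenCV has them; the pictures are not rectified), "position" and "orientation" of the camera in the world; the wrist camera has in their place "hand_eye" (4x4, takes a point from camera to tool coordinates, whose origin is the TCP and whose axes are the flange's). Camera axes: x right, y down, z forward; pixel columns grow to the right and rows downward; lengths in m; the calibration is good to about 2 mm. A picture is of the moment at which its call begins: read the wrist's pose just before it. camera_info takes no time and is no camera call.
- env.sign_off(): hands the job in, once; it reports no verdict.
The state is a dict: "clock": time; "joints": joint angles; "qvel": joint speeds; "tau": joint torques, N m; "tool_pos": TCP position; "ee_rot": TCP orientation; "force": force on the tool from outside, world axes, zero at the start; "moment": the same for the moment, N m; "finger_gap": finger opening in m.
Only numpy, scipy, OpenCV 4.12 (cv2) and the standard library are available. Lean on these libraries where they do the work, as an engineer would, in place of code of your own. Each camera call takes 0.05 s, during which the arm holds its last target.

## Working session

There is one attempt and no reset: what is moved stays moved. The work goes in short steps, Python scripts to look and compute and a shell command to move; the robot and the scene stay as the last step left them, time stands still between calls to the robot, and variables do not carry over. Pictures are saved under pics/ and viewed, and the job is handed in when it is done.

```bash
ls; mkdir -p pics; python3 - <<'E'
from workcell import env
import cv2
s=env.sense()
print({k:(v if not hasattr(v,'__len__') else [round(float(x),4) for x in v]) for k,v in s.items()})
for n in ["scene","top","wrist"]:
    print(n,env.camera_info(n))
    im=env.get_image(n); cv2.imwrite(f"pics/a_{n}.png",im[:,:,::-1])
E
```

```text
pics
{'clock': 0.0, 'joints': [-1.3251, 0.0879, 1.3723, 0.0, 1.6836, -0.1031], 'qvel': [-0.0003, 0.0001, -0.0, -0.0001, -0.0006, -0.0005], 'tau': [-0.0002, -35.1868, -31.3276, -0.0001, 0.0108, -0.0], 'tool_pos': [0.1878, -0.5164, 0.2381], 'ee_rot': [-0.0011, 0.9848, 0.1735, -0.0001], 'force': [0.5445, -0.4573, 0.3542], 'moment': [-0.0152, -0.0054, -0.0439], 'finger_gap': 0.08528469669752313}
scene {'vertical_fov': 57.881645698756465, 'cx': 314.1554981819428, 'cy': 238.7406882100044, 'distortion': array([0.00992315, 0.        , 0.        , 0.        , 0.        ]), 'position': array([ 1.28464065, -0.23019675,  0.7854826 ]), 'orientation': array([-0.35512176,  0.74714953,  0.50460166, -0.24704914])}
top {'vertical_fov': 45.13689196126639, 'cx': 321.2403499167924, 'cy': 239.9993372054367, 'distortion': array([0.0120593, 0.       , 0.       , 0.       , 0.       ]), 'position': array([0.29747024, 0.03051644, 1.52035222]), 'orientation': array([-0.06521795,  0.7124593 , -0.69528292,  0.06877518])}
wrist {'vertical_fov': 60.94838462984052, 'cx': 317.9376702002164, 'cy': 248.91923080027337, 'distortion': array([-0.05723612,  0.        ,  0.        ,  0.        ,  0.        ]), 'hand_eye': array([[-1.11176824e-03, -9.47479236e-01, -3.19815356e-01,
         8.25758759e-02],
       [ 9.99998976e-01, -1.34158406e-03,  4.98274831e-04,
        -1.15811030e-03],
       [-9.01164241e-04, -3.19814474e-01,  9.47479757e-01,
        -1.35876863e-01],
       [ 0.00000000e+00,  0.00000000e+00,  0.00000000e+00,
         1.00000000e+00]])}
```

View pics/a_scene.png

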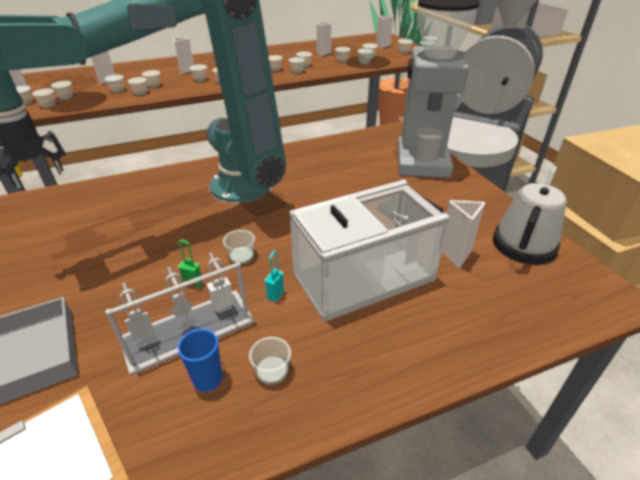

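View pics/a_top.png

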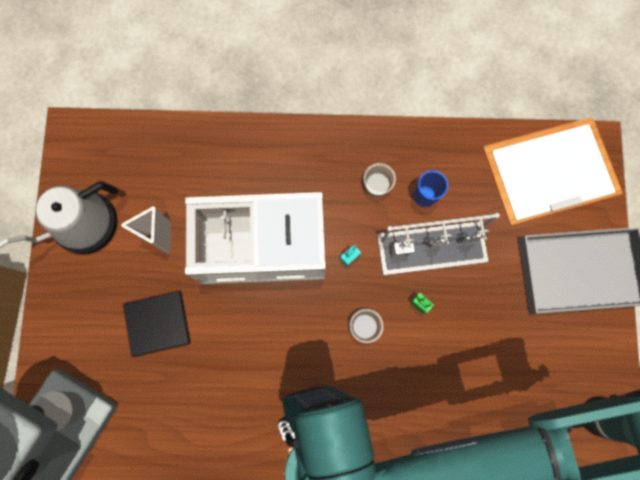

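View pics/a_wrist.png

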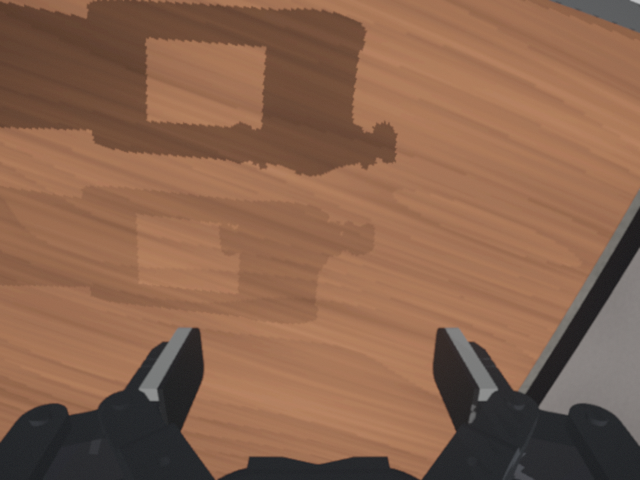

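Scene and top show the stand (top ~435,248) with three utensils, cabinet (top ~255,237), bowls, tumbler, and green and cyan lookalikes on the table. Enlarging next.

```bash
cat > h.py <<'E'
import numpy as np, cv2
from scipy.spatial.transform import Rotation as R
from workcell import env
def rot(q): return R.from_quat([q[1],q[2],q[3],q[0]]).as_matrix()
def K(i):
    f=240/np.tan(np.radians(i["vertical_fov"])/2)
    return np.array([[f,0,i["cx"]],[0,f,i["cy"]],[0,0,1]])
def campose(n,s=None):
    i=env.camera_info(n)
    if n=="wrist":
        s=s or env.sense()
        T=np.eye(4);T[:3,:3]=rot(s["ee_rot"]);T[:3,3]=s["tool_pos"]
        C=T@i["hand_eye"]; return i,C[:3,:3],C[:3,3]
    return i,rot(i["orientation"]),np.array(i["position"])
def proj(n,P,s=None):
    i,Rc,t=campose(n,s)
    P=np.atleast_2d(P)
    c=(P-t)@Rc
    return cv2.projectPoints(c.reshape(-1,1,3),np.zeros(3),np.zeros(3),K(i),i["distortion"])[0].reshape(-1,2)
def ray(n,uv,s=None):
    i,Rc,t=campose(n,s)
    u=cv2.undistortPoints(np.array(uv,float).reshape(-1,1,2),K(i),i["distortion"]).reshape(-1,2)
    d=np.c_[u,np.ones(len(u))]@Rc.T
    return t,d
def onz(n,uv,z,s=None):
    t,d=ray(n,uv,s); z=np.asarray(z,float)
    return t+d*((z-t[2])/d[:,2])[:,None]
def crop(im,x0,y0,x1,y1,k,name):
    c=cv2.resize(im[y0:y1,x0:x1],None,fx=k,fy=k,interpolation=cv2.INTER_CUBIC)
    cv2.imwrite("pics/"+name,c)
E
python3 - <<'E'
import cv2
from h import *
t=cv2.imread("pics/a_top.png");s=cv2.imread("pics/a_scene.png")
crop(t,330,150,510,285,4.4,"b_stand_top.png")
crop(t,175,180,335,295,4.8,"b_cab_top.png")
crop(s,95,225,300,375,3.9,"b_stand_sc.png")
crop(s,280,170,480,320,4,"b_cab_sc.png")
E
```

```text
(no output)
```

View pics/b_stand_top.png

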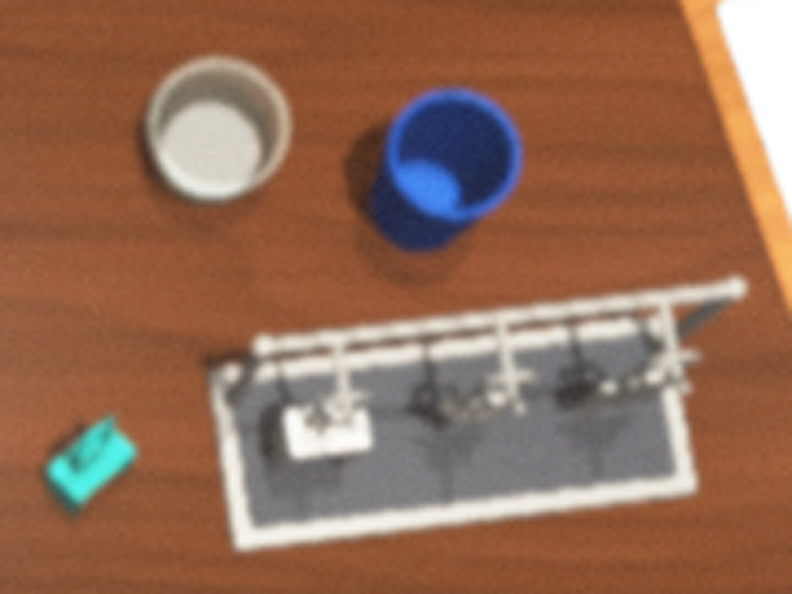

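View pics/b_cab_top.png

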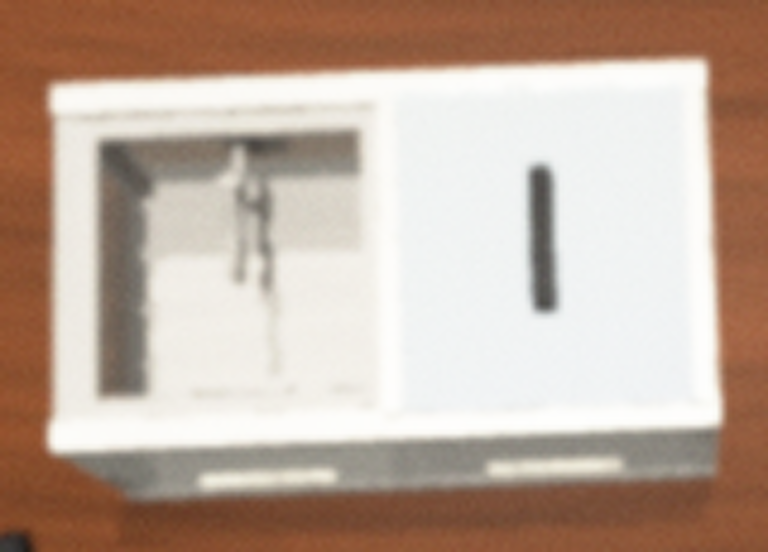

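View pics/b_stand_sc.png

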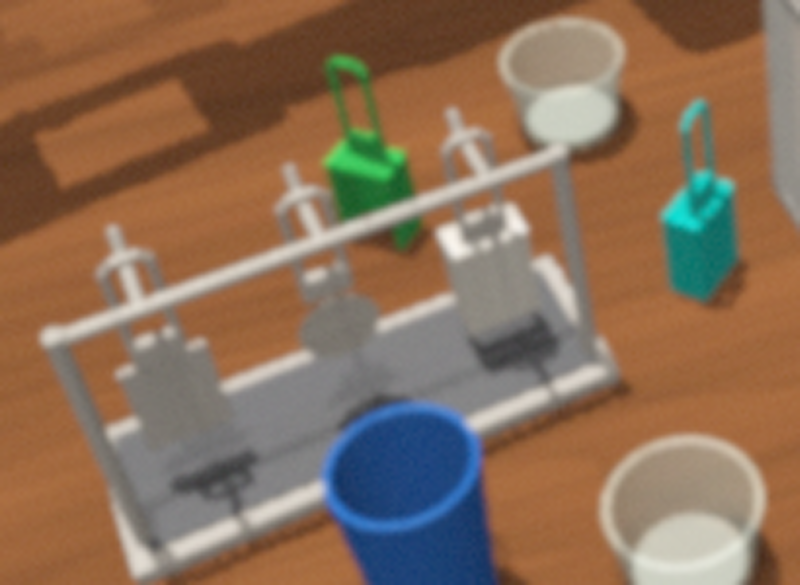

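View pics/b_cab_sc.png

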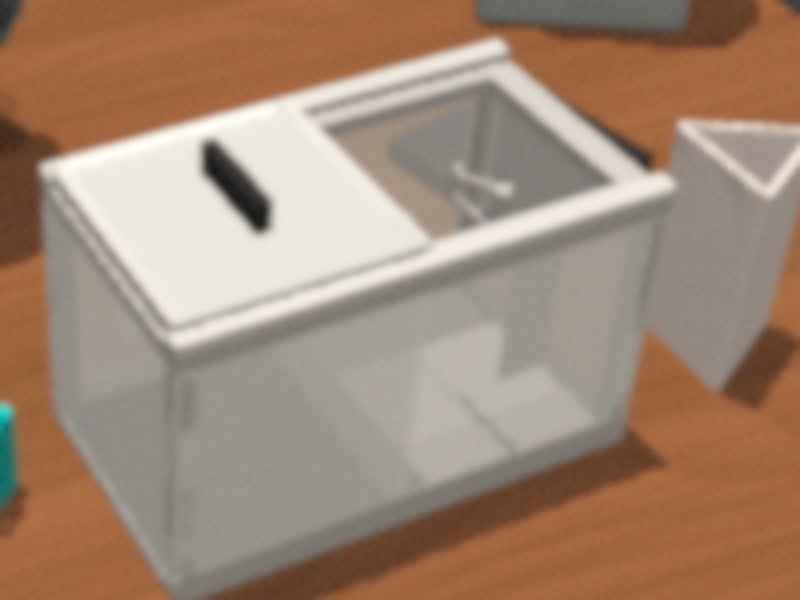

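Candidates for "scoop": hanging utensil with trough at top (404,246)/scene (220,293); green lookalike at top (423,303)/scene (190,270); cyan lookalike at top (350,256)/scene (275,287); spoon (scene 181,306) and paddle (scene 140,330) also hang. The crop shows the silver trough on the stand's +y hook, so that's the one. Fitting stand and cabinet poses.

```bash
cat > fit.py <<'E'
from h import *
from scipy.optimize import least_squares
def tf(p,P):
    c,s=np.cos(p[2]),np.sin(p[2]); P=np.array(P,float)
    return np.c_[p[0]+c*P[:,0]-s*P[:,1], p[1]+s*P[:,0]+c*P[:,1], P[:,2]]
def fit(obs,p0):
    def r(p):
        o=[]
        for n,uv,P in obs: o.append((proj(n,tf(p,P))-np.array(uv)).ravel())
        return np.concatenate(o)
    s=least_squares(r,p0,loss="soft_l1",f_scale=1.0); return s.x,r(s.x)
E
python3 - <<'E'
from fit import *
T=lambda a,k,x,y: np.array(a,float)/k+[x,y]
st=[("top",T([(215,370),(238,548),(693,490),(265,345),(740,287)],4.4,330,150)-0.4,[(.055,.14,.012),(-.055,.14,.012),(-.055,-.14,.012),(.034,.133,.170),(.034,-.133,.170)]),
("scene",T([(52,338),(562,155),(140,575),(615,378),(552,258)],3.9,95,225)-.4,[(.034,-.133,.17),(.034,.133,.17),(.055,-.14,.006),(.055,.14,.006),(-.055,.14,.012)])]
p,r=fit(st,[0.4,-.15,0]);print(p,r.reshape(-1,2).round(1).tolist())
p,r=fit(st[:1],[0.4,-.15,0]);print(p,np.abs(r).max())
cb=[("top",T([(50,85),(707,60),(48,452),(720,425)],4.8,175,180)-.4,[(.09,.16,.2),(.09,-.16,.2),(-.09,.16,.2),(-.09,-.16,.2)]),
("scene",T([(675,180),(175,350),(42,168),(503,42)],4,280,170)-.4,[(.09,.16,.2),(.09,-.16,.2),(-.09,-.16,.2),(-.09,.16,.2)])]
p,r=fit(cb,[0.4,.15,0]);print(p,r.reshape(-1,2).round(1).tolist())
p,r=fit(cb[:1],[0.4,.15,0]);print(p,np.abs(r).max())
print(onz("top",T([(542,238)],4.8,175,180)-.4,.23))
print(env.sense()["clock"])
for nm,uv,z in [("bowl",(365,326),.03),("bowlb",(380,180),.03),("tumb",(433,188),.115),("tumb_base",(421,192),.0),("green",(423,303),.04),("cyan",(350,256),.04),("card",(140,224),.16)]: print(nm,onz("top",[uv],z).round(3))
E
```

```text
[ 0.57455768 -0.26890378  0.1431206 ] [[-1.2, -0.3], [-0.7, -0.1], [0.7, 0.7], [-1.7, 0.4], [-0.1, 0.8], [-1.3, 1.6], [0.4, 0.1], [-1.2, 2.0], [1.4, -0.4], [-0.5, -0.8]]
[ 0.57556238 -0.2706184   0.14919661] 1.4326766948428258
[0.5655155  0.18365002 0.06385278] [[0.4, 0.2], [-0.7, 0.4], [0.5, -0.5], [-0.3, -0.3], [0.8, 1.6], [0.4, -0.6], [-0.4, -0.5], [-1.4, -0.5]]
[0.56534095 0.18368456 0.06421187] 0.7367983198159322
[[0.568599   0.10450974 0.23      ]]
0.15
bowl [[ 0.363 -0.091  0.03 ]]
bowlb [[ 0.752 -0.127  0.03 ]]
tumb [[ 0.708 -0.252  0.115]]
tumb_base [[ 0.73  -0.242  0.   ]]
green [[ 0.424 -0.238  0.04 ]]
cyan [[ 0.541 -0.049  0.04 ]]
card [[0.587 0.463 0.16 ]]
```

```bash
cat >> h.py <<'E'
def goal(pos,yaw,tilt=0.0):
    """row (cm, rad) from present pose to TCP pos, tool x at world yaw, tool down; tilt about tool y"""
    s=env.sense(); R0=rot(s["ee_rot"])
    Rt=R.from_euler("z",yaw).as_matrix()@np.diag([1,-1,-1])@R.from_euler("y",tilt).as_matrix()
    d=R0.T@(np.array(pos)-s["tool_pos"])*100
    rv=R.from_matrix(R0.T@Rt).as_rotvec()
    print("row",d.round(2),rv.round(3),"t",round(s["clock"],2))
E
python3 - <<'E'
from h import *
goal([.562,-.18,.29],.145)
E
```

```text
row [ 46.66 -18.85  -5.12] [-0.002 -0.     0.204] t 0.15
```

```bash
python3 -m handwheel '10 -2 -5 0 0 0.05; 46.7 -18.8 -5.1 0 0 0.204; 46.7 -18.8 -5.1 0 0 0.204; 46.7 -18.8 -5.1 0 0 0.204; 46.7 -18.8 -5.1 0 0 0.204; 46.7 -18.8 -5.1 0 0 0.204; 46.7 -18.8 -5.1 0 0 0.204; 46.7 -18.8 -5.1 0 0 0.204; 46.7 -18.8 -5.1 0 0 0.204; 46.7 -18.8 -5.1 0 0 0.204'; python3 - <<'E'
from h import *
goal([.562,-.18,.29],.145)
E
```

```text
clock: 0.98
tool_pos: [0.4936, -0.2436, 0.2835]
ee_rot: [-0.0, 0.997, 0.072, -0.0]
force: [-0.1, -0.9, -0.5]
finger_gap: 0.0855
row [ 7.68 -5.31 -0.65] [-0.  0. -0.] t 0.98
```

```bash
python3 -m handwheel '7.5 -5.2 -0.5 0 0 0; 7.5 -5.2 -0.5 0 0 0; 7.5 -5.2 -0.5 0 0 0; 7.5 -5.2 -0.5 0 0 0;7.5 -5.2 -0.5 0 0 0'; python3 - <<'E'
from h import *
s=env.sense();print(s["tool_pos"],s["clock"],s["force"])
im=env.get_image("wrist")[:,:,::-1];cv2.imwrite("pics/c_wrist.png",im)
np.save("c.npy",[*s["tool_pos"],*s["ee_rot"]])
print(proj("wrist",[[.5617,-.1798,.175]],s))
E
```

```text
clock: 1.4
tool_pos: [0.5591, -0.1831, 0.2879]
ee_rot: [0.0, 0.997, 0.073, -0.001]
force: [0.7, -0.4, 0.3]
finger_gap: 0.0856
[ 0.55905448 -0.18306441  0.28793232] 1.4 [ 0.6687382  -0.398471    0.29907743]
[[315.12218854 241.67971575]]
```

View pics/c_wrist.png

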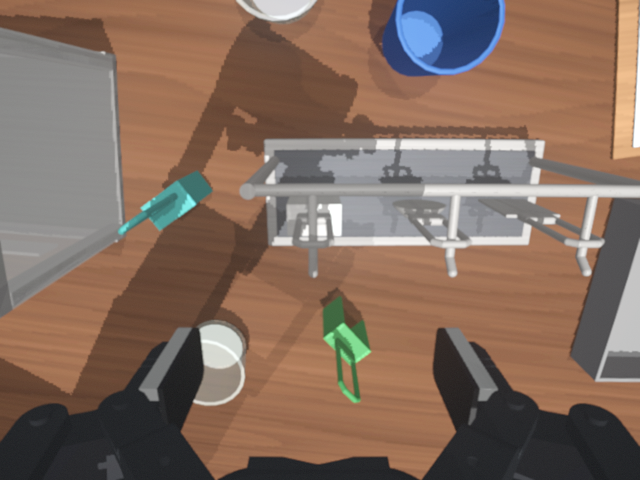

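```bash
python3 - <<'E'
from h import *
im=cv2.imread("pics/c_wrist.png"); crop(im,235,165,375,285,5.5,"c_crop.png")
E
```

```text
(no output)
```

View pics/c_crop.png

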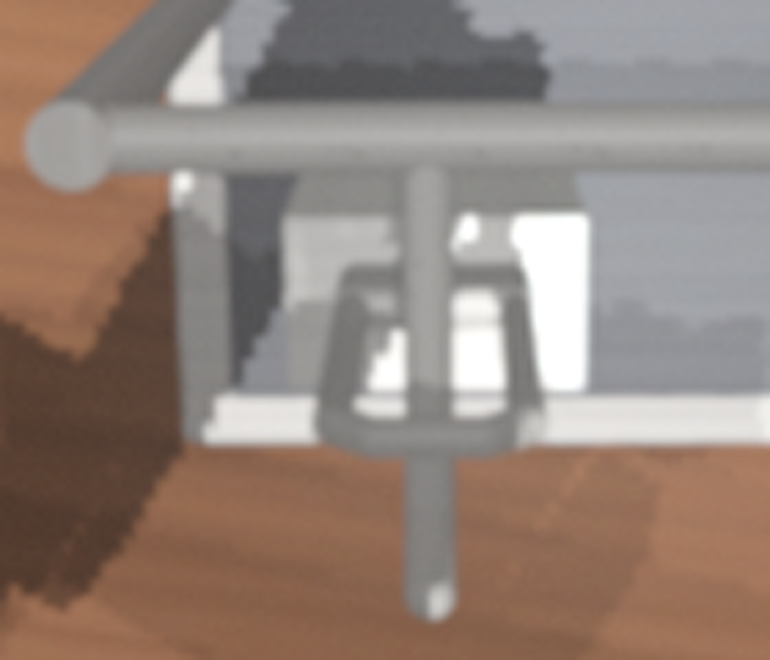

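Bar centre at wrist pixel ≈(313,243.7), aligned with image rows; the trough is visible under it, silver. Compute its position.

```bash
python3 - <<'E'
from h import *
c=np.load("c.npy");s=dict(tool_pos=c[:3],ee_rot=c[3:])
p=onz("wrist",[(313.0,243.7),(293,244),(333.7,244)],.175,s);print(p)
d=p[1]-p[2];print(np.arctan2(-d[0],d[1]))
print(onz("wrist",[(313,273)],.182,s))
bar=p[0]
# TCP: grasp point 11mm behind TCP at bar-20mm => TCP z=.175-.020-.011
goal([bar[0],bar[1],.23],.143); goal([bar[0],bar[1],.175-.018-.011],.143)
E
```

```text
[[ 0.56015863 -0.17864664  0.175     ]
 [ 0.55811434 -0.16598153  0.175     ]
 [ 0.56186769 -0.19181124  0.175     ]]
0.14430127689610378
[[ 0.54294335 -0.18115943  0.182     ]]
row [ 0.24 -0.49  5.82] [0.    0.001 0.001] t 1.45
row [ 0.25 -0.49 14.22] [0.    0.001 0.001] t 1.45
```

```bash
python3 -m handwheel '0.25 -0.49 2 0 0 0; 0.25 -0.49 5.5 0 0 0; 0.25 -0.49 8 0 0 0; 0.25 -0.49 10.5 0 0 0; 0.25 -0.49 12.5 0 0 0; 0.25 -0.49 14.1 0 0 0; 0.25 -0.49 14.1 0 0 0; 0.25 -0.49 14.1 0 0 0' 5.5 25; python3 - <<'E'
from h import *
s=env.sense();print(s["tool_pos"],s["clock"],s["force"])
im=env.get_image("wrist")[:,:,::-1];cv2.imwrite("pics/d_wrist.png",im)
goal([.5602,-.1786,.146],.143)
E
```

```text
clock: 2.12
tool_pos: [0.5594, -0.1792, 0.1469]
ee_rot: [-0.0, 0.997, 0.071, -0.001]
force: [0.4, -0.3, 0.8]
finger_gap: 0.0547
[ 0.55944774 -0.17919295  0.14692089] 2.1167 [ 0.44770633 -0.32219966  0.78735031]
row [-0.02 -0.07  0.25] [ 0.001 -0.001 -0.   ] t 2.17
```

View pics/d_wrist.png

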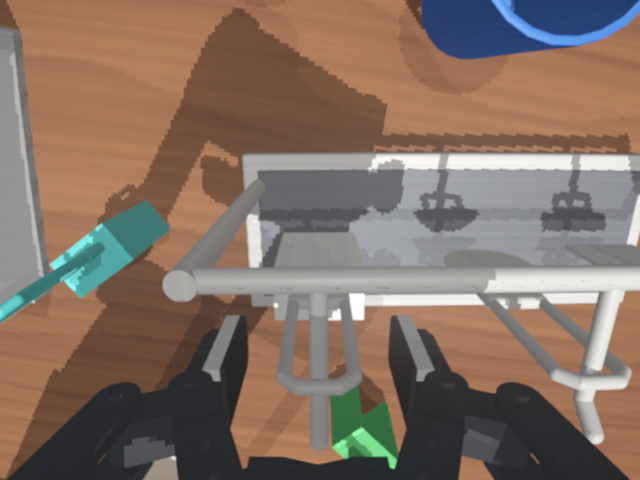

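Loop (legs x≈279–359, bar row ≈383) is centred between the pads. Closing.

```bash
python3 -m handwheel '0 0 0.1 0 0 0; 0 0 0.1 0 0 0;0 0 0.1 0 0 0;0 0 0.1 0 0 0;0 0 0.1 0 0 0;0 0 0.1 0 0 0' 0 50; python3 - <<'E'
from h import *
s=env.sense();print(s["tool_pos"],s["clock"],s["force"],s["moment"],s["finger_gap"])
im=env.get_image("wrist")[:,:,::-1];cv2.imwrite("pics/e_wrist.png",im)
E
```

```text
clock: 2.67
tool_pos: [0.5618, -0.1783, 0.1484]
ee_rot: [0.001, 0.997, 0.072, 0.001]
force: [-0.3, -0.0, 5.7]
finger_gap: 0.0264
[ 0.56176277 -0.1782626   0.1483745 ] 2.6667 [-0.25022246 -0.00803204  5.69564749] [-0.00688756  0.10338267 -0.04284229] 0.02636117091039907
```

View pics/e_wrist.png

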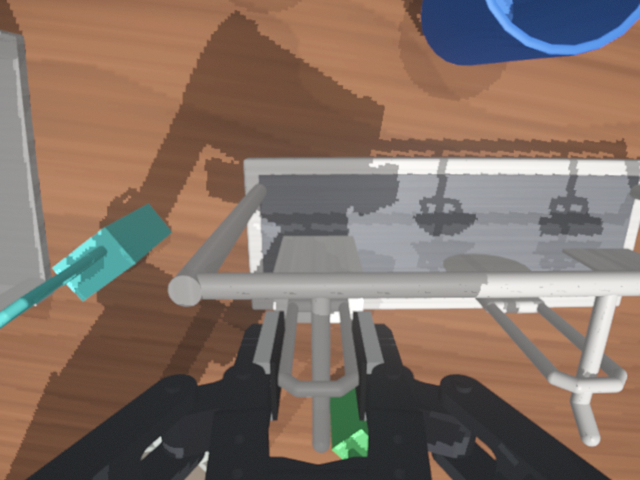

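```bash
python3 -m handwheel '0 0 -1 0 0 0; 0 0 -2.5 0 0 0; 0 0 -2.7 0 0 0; -2 0 -2.7 0 0 0; -4.5 0 -2.8 0 0 0; -7 0 -3 0 0 0; -7 0 -6 0 0 0; -7 0 -10 0 0 0; -7 0 -14 0 0 0; -7 0 -18 0 0 0'; python3 - <<'E'
from h import *
s=env.sense();print(s["tool_pos"],s["clock"],s["force"],s["moment"],s["finger_gap"])
im=env.get_image("wrist")[:,:,::-1];cv2.imwrite("pics/f_wrist.png",im)
im=env.get_image("scene")[:,:,::-1];cv2.imwrite("pics/f_scene.png",im)
E
```

```text
clock: 3.55
tool_pos: [0.4909, -0.1876, 0.3271]
ee_rot: [-0.001, 0.997, 0.072, -0.001]
force: [1.2, -0.4, -1.8]
finger_gap: 0.0265
[ 0.49091935 -0.18764354  0.32712483] 3.55 [ 1.22971366 -0.38922642 -1.83335389] [-0.06158303 -0.04897749  0.00996622] 0.026484405089995177
```

View pics/f_wrist.png

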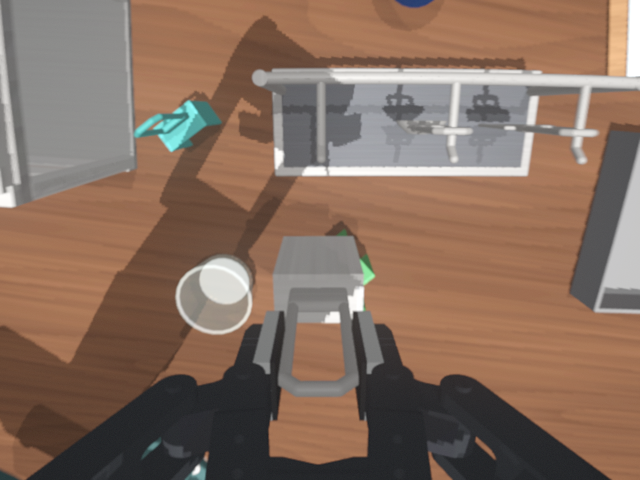

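View pics/f_scene.png

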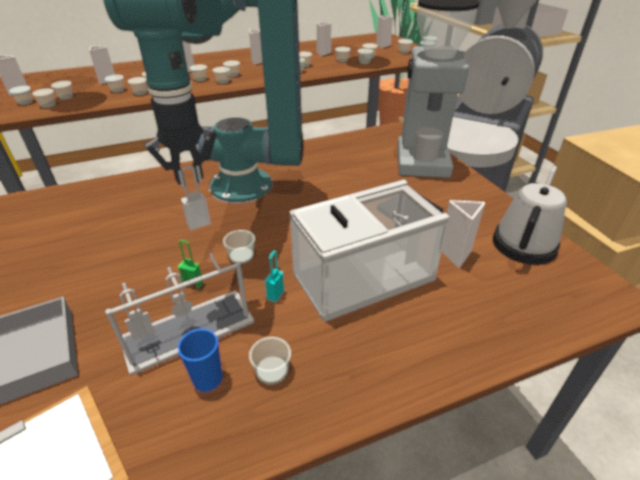

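```bash
python3 - <<'E'
from h import *
T=lambda a,k,x,y: np.array(a,float)/k+[x,y]-.4
px=T([(243,160),(240,280),(255,185),(268,290)],4.8,175,180)
w=onz("top",px,.165);print(px,w)
c=[.5654,.18366,.064]
cs=lambda v:((v[:,0]-c[0])*np.cos(c[2])+(v[:,1]-c[1])*np.sin(c[2]),-(v[:,0]-c[0])*np.sin(c[2])+(v[:,1]-c[1])*np.cos(c[2]))
print(np.array(cs(w)).T.round(4))
hk=np.array([.58,.26])
goal([hk[0]-.075,hk[1],.37],.064)
E
```

```text
[[225.225      212.93333333]
 [224.6        237.93333333]
 [227.725      218.14166667]
 [230.43333333 240.01666667]] [[0.6184275  0.25947989 0.165     ]
 [0.55711714 0.25760152 0.165     ]
 [0.60573152 0.25277827 0.165     ]
 [0.55240579 0.24343096 0.165     ]]
[[ 0.0578  0.0723]
 [-0.0035  0.0743]
 [ 0.0447  0.0664]
 [-0.0091  0.0605]]
row [  7.65 -44.23  -3.77] [ 0.008 -0.013  0.081] t 3.65
```

```bash
python3 -m handwheel '0 0 -4 0 0 0; 1 -4 -4.5 0 0 0.01; 2 -8 -4.5 0 0 0.02; 3.5 -16 -4.5 0 0 0.04; 5 -24 -4.5 0 0 0.06; 6 -32 -4.5 0 0 0.08; 7 -40 -4.5 0 0 0.08; 7.65 -44.2 -4.5 0 0 0.08; 7.65 -44.2 -4.5 0 0 0.08; 7.65 -44.2 -4.5 0 0 0.08'; python3 -m handwheel '0 0 0 0 0 0; 0 0 0 0 0 0; 0 0 0 0 0 0'; python3 - <<'E'
from h import *
goal([.505,.26,.37],.064)
s=env.sense();print(s["tool_pos"],s["clock"],s["force"],s["moment"],s["finger_gap"])
np.save("g.npy",[*s["tool_pos"],*s["ee_rot"]])
im=env.get_image("wrist")[:,:,::-1];cv2.imwrite("pics/g_wrist.png",im)
E
```

```text
clock: 4.48
tool_pos: [0.5031, 0.1877, 0.3702]
ee_rot: [0.0, 0.999, 0.032, -0.001]
force: [0.6, -0.7, -0.6]
finger_gap: 0.0263
clock: 4.73
tool_pos: [0.5035, 0.1856, 0.3703]
ee_rot: [0.001, 0.999, 0.033, -0.001]
force: [0.6, -0.1, -1.7]
finger_gap: 0.0262
row [ 0.63 -7.41  0.02] [0.001 0.002 0.002] t 4.73
[0.50354522 0.18562773 0.3703435 ] 4.7333 [ 0.63440348 -0.08746859 -1.71615891] [ 0.06291672 -0.03001285 -0.00816501] 0.026195640869106793
```

View pics/g_wrist.png

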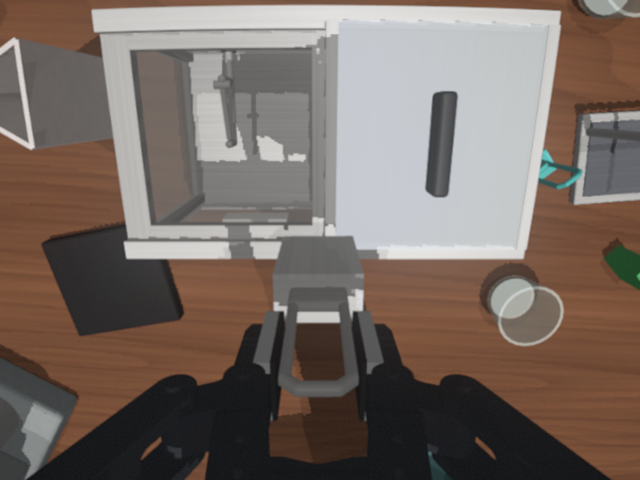

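```bash
python3 - <<'E'
from h import *
im=cv2.imread("pics/g_wrist.png"); crop(im,85,0,345,195,3,"g_crop.png");crop(im,180,25,310,125,6,"g_crop2.png"); crop(im,310,0,570,195,3,"g_crop3.png")
crop(im,85,170,345,270,3,"g_crop4.png")
E
```

```text
(no output)
```

View pics/g_crop2.png

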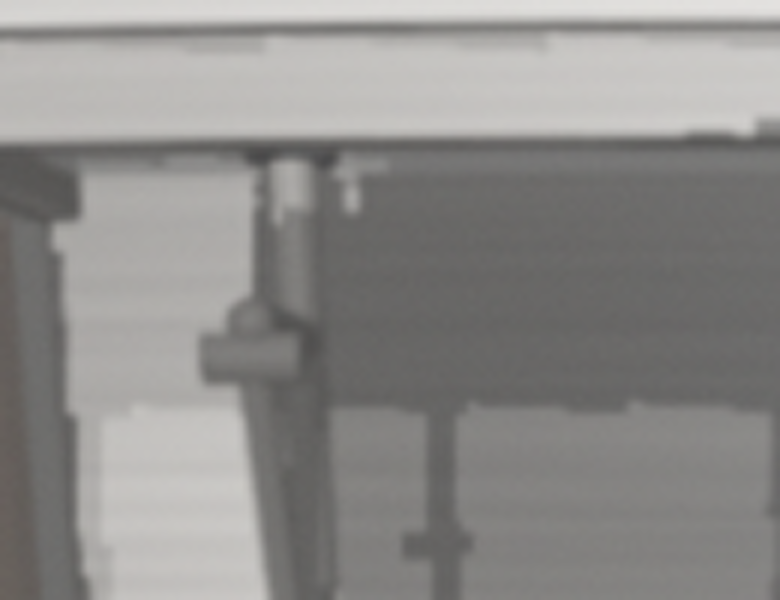

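View pics/g_crop.png

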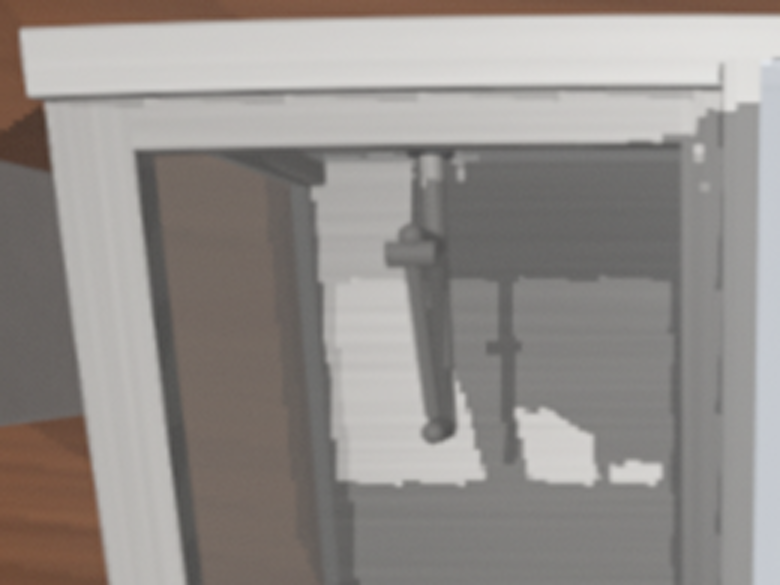

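View pics/g_crop4.png

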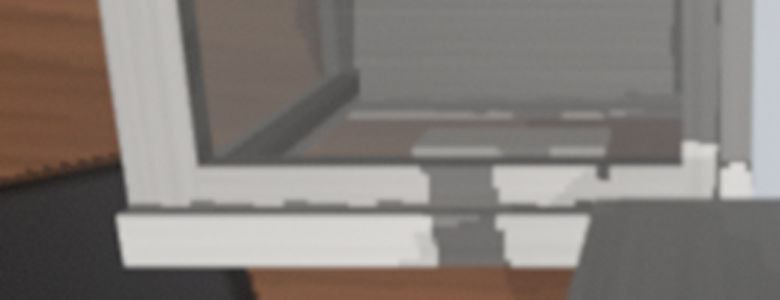

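View pics/g_crop3.png

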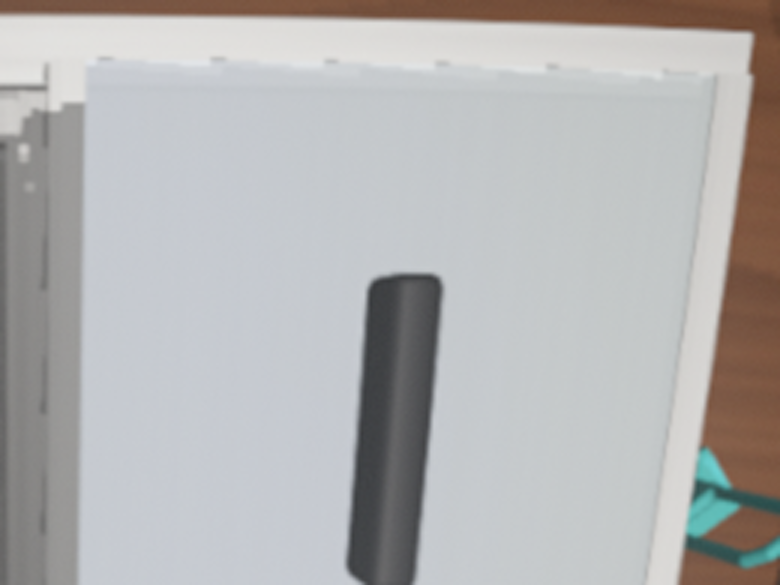

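```bash
cat > cab.py <<'E'
from fit import *
T=lambda a,k,x,y: np.array(a,float)/k+[x,y]-.4
cbT=[("top",T([(50,85),(707,60),(48,452),(720,425)],4.8,175,180),[(.09,.16,.2),(.09,-.16,.2),(-.09,.16,.2),(-.09,-.16,.2)])]
cbS=[("scene",T([(675,180),(175,350),(42,168),(503,42)],4,280,170),[(.09,.16,.2),(.09,-.16,.2),(-.09,-.16,.2),(-.09,.16,.2)])]
c=np.load("g.npy");sg=dict(tool_pos=c[:3],ee_rot=c[3:])
W=np.array([(130,50.7),(151.7,225),(312,48.3),(312.3,225),(91.7,10),(126.7,259),(560.7,11.3)])-.35
PW=[(.065,.14,.192),(-.065,.14,.192),(.065,.01,.192),(-.065,.01,.192),(.09,.16,.2),(-.09,.16,.2),(.09,-.16,.2)]
def fitw(W,PW,s,p0):
    r=lambda p:(proj("wrist",tf(p,PW),s)-W).ravel()
    q=least_squares(r,p0,loss="soft_l1");return q.x,r(q.x)
E
python3 - <<'E'
from cab import *
print(fit(cbT,[.56,.18,.06])[0],fit(cbS,[.56,.18,.06])[0])
p,r=fitw(W,PW,sg,[.56,.18,.06]);print(p,r.reshape(-1,2).round(1).tolist())
# hook tip triangulate
def tri(obs):
    A=[];b=[]
    for n,uv,s in obs:
        t,d=ray(n,[uv],s);d=d[0]/np.linalg.norm(d[0]);M=np.eye(3)-np.outer(d,d);A.append(M);b.append(M@t)
    return np.linalg.lstsq(np.vstack(A),np.hstack(b),rcond=None)[0]
print(tri([("top",(224.6,237.6),None),("wrist",(229.6,143.6),sg)]))
print(tri([("wrist",(229.6,143.6),sg),("scene",(280+505/4-.4,170+188/4-.4),None)]))
for z in (.166,.176,.186): 
    w=onz("wrist",[(229.6,143.6)],z,sg);q=w[0,:2]-p[:2];print(z,w,np.array([[np.cos(p[2]),np.sin(p[2])],[-np.sin(p[2]),np.cos(p[2])]])@q)
E
```

```text
[0.56534095 0.18368456 0.06421187] [0.56621831 0.18346292 0.06198773]
[0.56473844 0.18480034 0.06417891] [[-0.1, -0.5], [-0.5, 0.6], [0.0, -0.7], [0.4, 0.4], [0.7, 0.5], [0.5, -0.8], [-1.3, 0.2]]
[0.55675854 0.25838453 0.17283118]
[0.56284892 0.27397543 0.16445754]
0.166 [[0.55639703 0.26184543 0.166     ]] [-0.00338296  0.07742144]
0.176 [[0.55726179 0.25980157 0.176     ]] [-0.00265106  0.07532633]
0.186 [[0.55812656 0.25775771 0.186     ]] [-0.00191916  0.07323123]
```

```bash
python3 -m handwheel '0 -4 0 0 0 0; 0.5 -8 0 0 0 0; 0.5 -12 0 0 0 0; 0.5 -13 0 0 0 0; 0.5 -13 0 0 0 0; 0.5 -13 0 0 0 0'; python3 - <<'E'
from h import *
s=env.sense();print(s["tool_pos"],s["clock"],s["force"],s["moment"],s["finger_gap"])
np.save("i.npy",[*s["tool_pos"],*s["ee_rot"]])
im=env.get_image("wrist")[:,:,::-1];cv2.imwrite("pics/i_wrist.png",im)
u=proj("wrist",[[.557,.26,.176]],s)[0].astype(int);print(u)
crop(im,max(u[0]-65,0),max(u[1]-70,0),u[0]+65,u[1]+30,6,"i_crop.png");print(max(u[0]-65,0),max(u[1]-70,0))
E
```

```text
clock: 5.28
tool_pos: [0.5008, 0.3144, 0.3712]
ee_rot: [0.001, 0.999, 0.032, -0.0]
force: [0.5, -0.5, -1.5]
finger_gap: 0.0261
[0.50077809 0.31440337 0.3711761 ] 5.2833 [ 0.48391035 -0.47350802 -1.51459091] [9.67189003e-05 8.92109167e-03 8.22214581e-03] 0.026145544346376805
[391 151]
326 81
```

View pics/i_wrist.png

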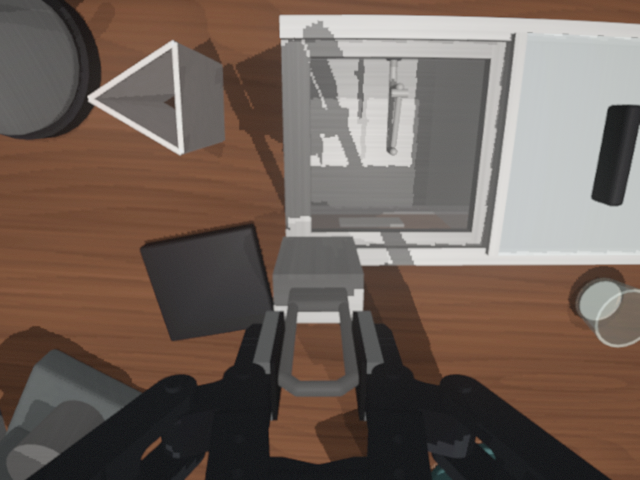

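View pics/i_crop.png

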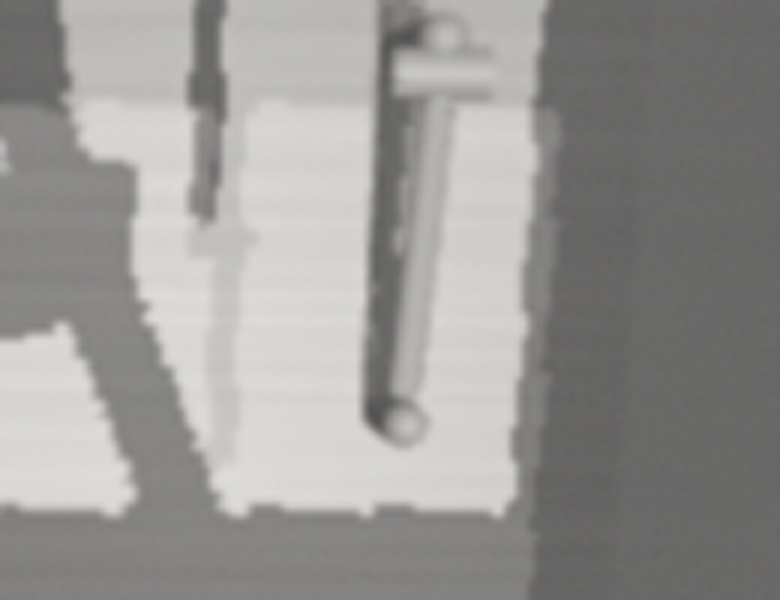

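Second view: tip top at ≈(393,151), keeper pivot bar at ≈(400,92.6), opening corners ≈(310,57), (490,60). Triangulating.

```bash
cat >> cab.py <<'E'
def tri(obs):
    A=[];b=[]
    for n,uv,s in obs:
        t,d=ray(n,[uv],s);d=d[0]/np.linalg.norm(d[0]);M=np.eye(3)-np.outer(d,d);A.append(M);b.append(M@t)
    return np.linalg.lstsq(np.vstack(A),np.hstack(b),rcond=None)[0]
c=np.load("i.npy");si=dict(tool_pos=c[:3],ee_rot=c[3:])
def tocab(w,p=(.565,.184,.064)):
    q=np.array(w[:2])-p[:2];a=p[2]
    return np.array([np.cos(a)*q[0]+np.sin(a)*q[1],-np.sin(a)*q[0]+np.cos(a)*q[1],w[2]])
E
python3 - <<'E'
from cab import *
im=cv2.imread("pics/i_wrist.png"); crop(im,270,5,530,200,3,"i_crop2.png"); crop(im,270,190,530,280,3,"i_crop3.png")
for a,b,n in [((229.6,143.6),(393.1,150.9),"tip"),((221.3,84.1),(399.8,92.6),"pivot")]:
    w=tri([("wrist",a,sg),("wrist",b,si)]);print(n,w,tocab(w))
E
```

```text
tip [0.55746596 0.25919803 0.17894802] [-0.00270923  0.07552592  0.17894802]
pivot [0.60033091 0.26207044 0.19473422] [0.04025167 0.07565097 0.19473422]
```

View pics/i_crop2.png

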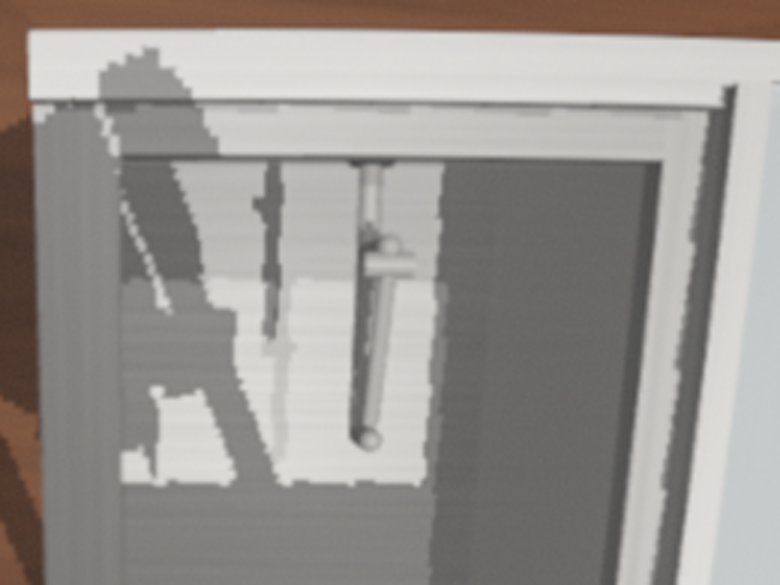

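View pics/i_crop3.png

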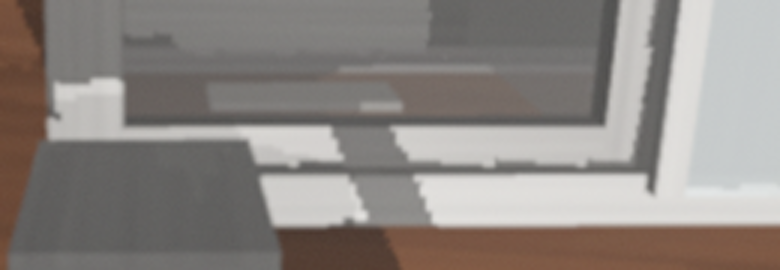

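```bash
python3 - <<'E'
from cab import *
Wi=np.array([(310,57.7),(490.7,59),(310.7,231.7),(471.7,231.3),(279.3,15.7)])-.35
Pi=[(.065,.14,.192),(.065,.01,.192),(-.065,.14,.192),(-.065,.01,.192),(.09,.16,.2)]
p,r=fitw(Wi,Pi,si,[.56,.18,.06]);print(p,r.reshape(-1,2).round(1).tolist())
s=[.565,.184,.064]
# scoop bar in hand: pixel of bar in wrist view
im=cv2.imread("pics/i_wrist.png"); crop(im,240,300,400,420,5,"i_crop4.png")
E
```

```text
[0.56462302 0.18481939 0.06441097] [[-0.3, -0.9], [-0.2, -0.5], [0.4, 0.5], [-0.3, 0.6], [0.4, 0.3]]
```

View pics/i_crop4.png

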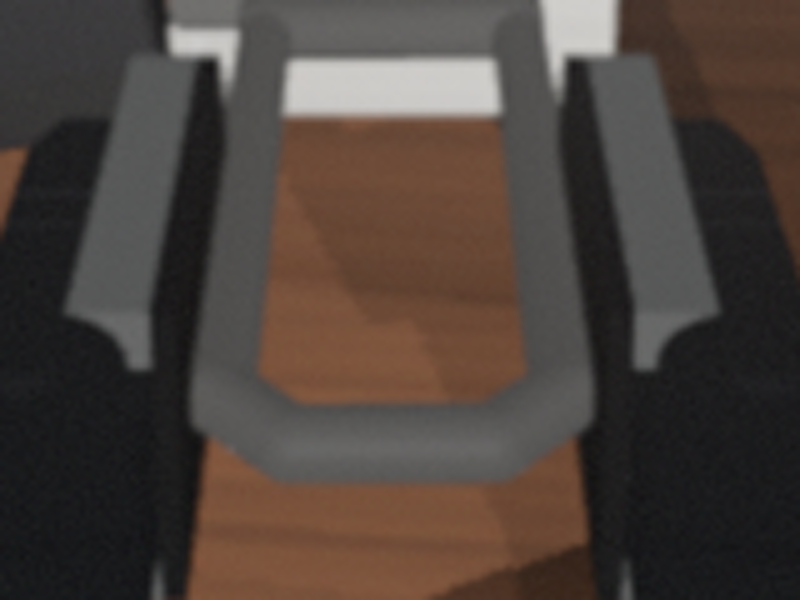

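Cabinet pose agrees among cameras (~1 mm). Seat ≈ cabinet x +4 mm, y +75 mm, z .164–.170. I'll descend with the scoop 35 mm in front of the hook, inside the opening.

```bash
cat >> h.py <<'E'
CAB=np.array([.565,.1838,.0640])
def cabw(x,y,z):
    c,s=np.cos(CAB[2]),np.sin(CAB[2]); return np.array([CAB[0]+c*x-s*y,CAB[1]+s*x+c*y,z])
def wcab(w):
    q=np.array(w[:2])-CAB[:2];c,s=np.cos(CAB[2]),np.sin(CAB[2])
    return np.array([c*q[0]+s*q[1],-s*q[0]+c*q[1],w[2]])
E
python3 - <<'E'
from h import *
goal(cabw(-.031,.075,.37),.064)
goal(cabw(-.031,.075,.23),.064)
E
```

```text
row [2.48 5.88 0.16] [ 0.001  0.    -0.002] t 5.33
row [ 2.48  5.87 14.16] [ 0.001  0.    -0.002] t 5.33
```

```bash
python3 -m handwheel '1.2 2.9 0 0 0 0; 2.5 5.9 0 0 0 0; 2.5 5.9 0 0 0 0; 2.5 5.9 0 0 0 0; 2.5 5.9 3 0 0 0; 2.5 5.9 3 0 0 0; 2.5 5.9 3 0 0 0'; python3 - <<'E'
from h import *
s=env.sense();print(s["tool_pos"],wcab(s["tool_pos"]),s["clock"],s["force"])
goal(cabw(-.031,.075,.23),.064)
for n in ("top","scene","wrist"):
    im=env.get_image(n)[:,:,::-1];cv2.imwrite(f"pics/j_{n}.png",im)
    if n=="top": crop(im,175,180,335,295,4.8,"j_top_c.png")
    if n=="scene": crop(im,280,130,480,280,4,"j_scene_c.png")
E
```

```text
clock: 5.92
tool_pos: [0.528, 0.2577, 0.3393]
ee_rot: [0.001, 0.999, 0.032, -0.003]
force: [0.5, -1.0, -0.2]
finger_gap: 0.0262
[0.52801935 0.25766042 0.33929157] [-0.0321811   0.07607435  0.33929157] 5.9167 [ 0.54421206 -1.02299552 -0.17035764]
row [ 0.18  0.09 10.93] [0.002 0.005 0.   ] t 5.92
```

View pics/j_wrist.png

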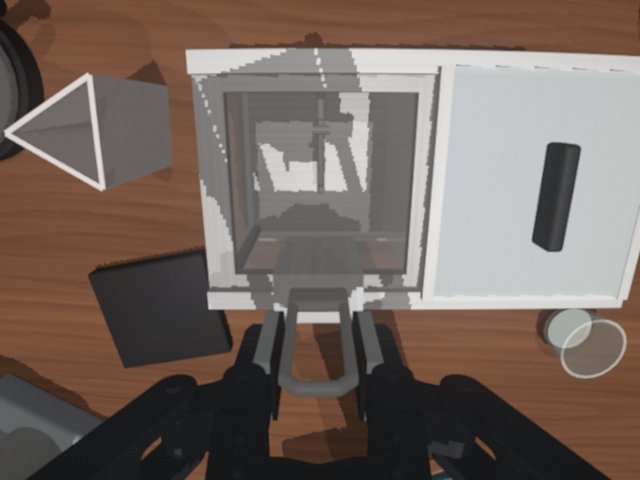

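View pics/j_scene_c.png

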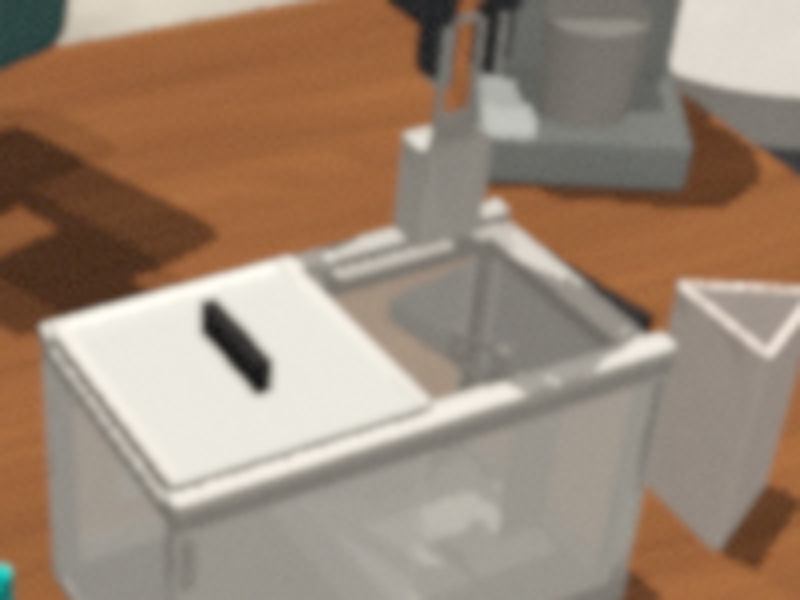

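```bash
python3 - <<'E'
from h import *
s=env.sense()
Rt=rot(s["ee_rot"])
def tool(x,y,z): return s["tool_pos"]+Rt@np.array([x,y,z])
for z,l in [(-.028+.074,"top"),(-.028+.138,"bot")]:
    for x in (-.017,-.010,.010,.017): print(l,x,proj("wrist",[tool(x,-.022,z),tool(x,.022,z)],s).round(0).tolist())
print(proj("wrist",[tool(0,0,-.028)],s))
im=cv2.imread("pics/j_wrist.png");crop(im,240,225,400,345,5,"j_tr.png")
E
```

```text
top -0.017 [[276.0, 321.0], [364.0, 320.0]]
top -0.01 [[276.0, 308.0], [365.0, 308.0]]
top 0.01 [[274.0, 271.0], [366.0, 270.0]]
top 0.017 [[274.0, 257.0], [367.0, 257.0]]
bot -0.017 [[286.0, 273.0], [353.0, 273.0]]
bot -0.01 [[285.0, 263.0], [354.0, 263.0]]
bot 0.01 [[285.0, 233.0], [355.0, 233.0]]
bot 0.017 [[284.0, 222.0], [355.0, 222.0]]
[[321.60853999 385.9424277 ]]
```

View pics/j_tr.png

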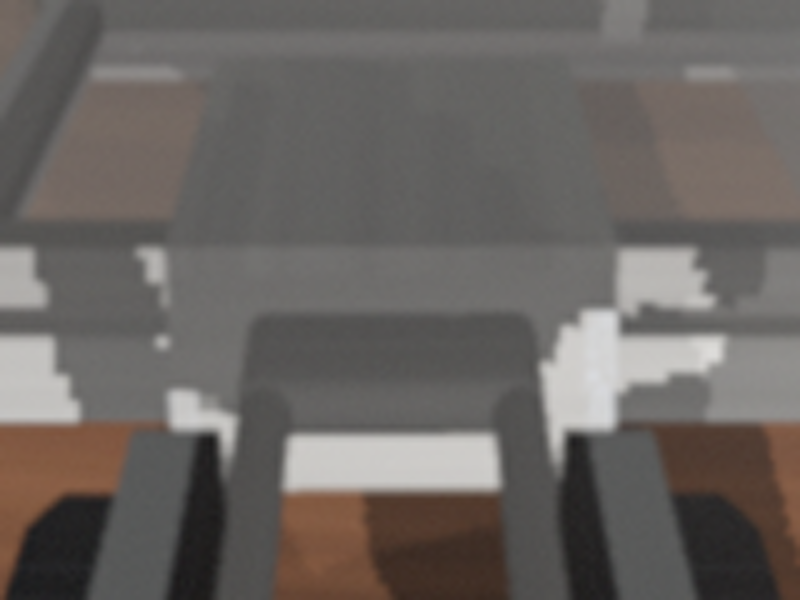

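```bash
python3 -m handwheel '0.2 0.1 1 0 0 0; 0.2 0.1 3 0 0 0; 0.2 0.1 5.5 0 0 0; 0.2 0.1 8 0 0 0; 0.2 0.1 10.5 0 0 0; 0.2 0.1 13 0 0 0; 0.2 0.1 15 0 0 0; 0.2 0.1 16.5 0 0 0; 0.2 0.1 16.8 0 0 0; 0.2 0.1 16.8 0 0 0'; python3 - <<'E'
from h import *
s=env.sense();print(s["tool_pos"],wcab(s["tool_pos"]),s["clock"],s["force"])
goal(cabw(-.031,.075,.17),.064)
np.save("k.npy",[*s["tool_pos"],*s["ee_rot"]])
for n in ("scene","wrist"):
    im=env.get_image(n)[:,:,::-1];cv2.imwrite(f"pics/k_{n}.png",im)
    if n=="scene": crop(im,280,130,480,280,4,"k_scene_c.png")
E
```

```text
clock: 6.9
tool_pos: [0.5307, 0.2575, 0.1725]
ee_rot: [0.0, 0.999, 0.033, -0.001]
force: [-1.3, -0.6, -0.6]
finger_gap: 0.0265
[0.53072823 0.2575268  0.17251913] [-0.02948631  0.07576775  0.17251913] 6.9 [-1.29653793 -0.63302931 -0.55824029]
row [-0.15  0.08  0.25] [0.001 0.002 0.001] t 6.9
```

View pics/k_wrist.png

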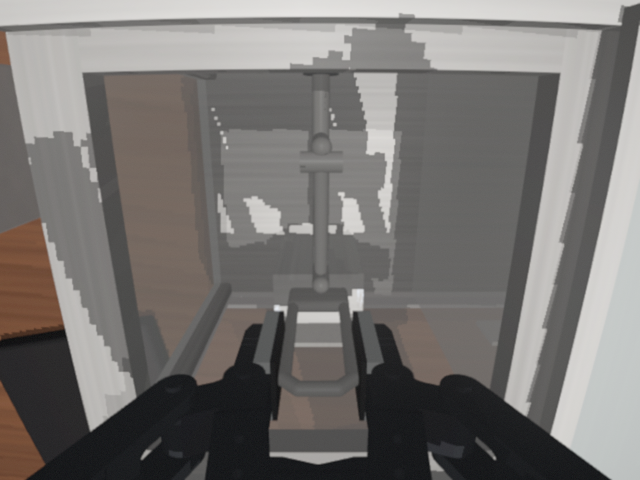

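View pics/k_scene_c.png

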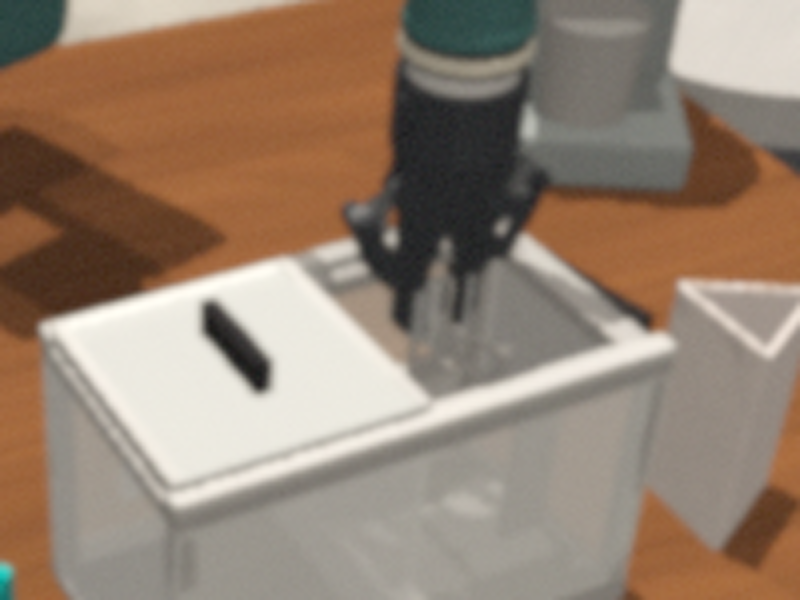

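```bash
python3 - <<'E'
from cab import *
im=cv2.imread("pics/k_wrist.png");crop(im,260,140,380,300,3.7,"k_c1.png");crop(im,280,250,360,310,8,"k_c2.png")
c=np.load("k.npy");sk=dict(tool_pos=c[:3],ee_rot=c[3:])
w=tri([("wrist",(229.6,143.6),sg),("wrist",(393.1,150.9),si),("wrist",(320,283),sk)]);print(w,tocab(w))
for a in (sg,si,sk): print(proj("wrist",[w],a))
E
```

```text
[0.55743292 0.25935731 0.17971864] [-0.00273201  0.07568699  0.17971864]
[[229.19762922 143.78110209]]
[[393.0750962  150.96117709]]
[[320.95265712 282.43242723]]
```

View pics/k_c1.png

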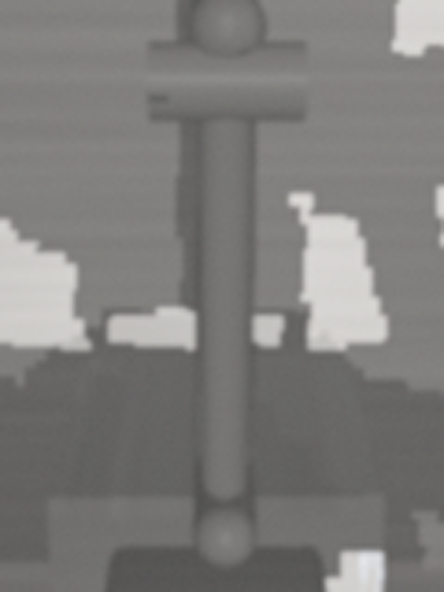

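View pics/k_c2.png

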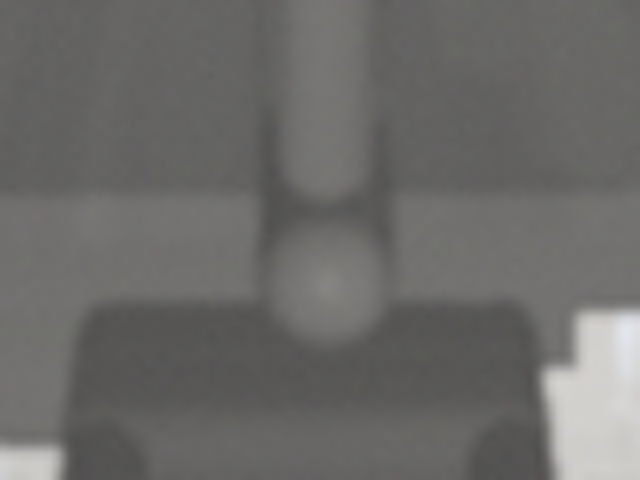

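```bash
python3 - <<'E'
from cab import *
c=np.load("k.npy");sk=dict(tool_pos=c[:3],ee_rot=c[3:])
pg=(.56474,.18480,.06418);pi=(.56462,.18482,.06441)
Wk=np.array([(84,72.5),(560,72.5),(9,31)])-.3
im=cv2.imread("pics/k_wrist.png");crop(im,0,0,200,150,4,"k_c3.png");crop(im,470,0,640,130,4.6,"k_c4.png")
for z in (.166,.170,.174,.178,.182,.186):
    g=tocab(onz("wrist",[(229.4,143.6)],z,sg)[0],pg);i=tocab(onz("wrist",[(393.1,150.9)],z,si)[0],pi)
    k=tocab(onz("wrist",[(320.5,285)],z,sk)[0],pg)
    print(z,g[:2].round(4),i[:2].round(4),k[:2].round(4))
print("pivot")
for z in (.175,.18,.185,.190,.195):
    g=tocab(onz("wrist",[(221.3,84.1)],z,sg)[0],pg);i=tocab(onz("wrist",[(399.8,92.6)],z,si)[0],pi)
    k=tocab(onz("wrist",[(320,161)],z,sk)[0],pg)
    print(z,g[:2].round(4),i[:2].round(4),k[:2].round(4))
E
```

```text
0.166 [-0.0034  0.0776] [-0.0036  0.0723] [-0.0095  0.0749]
0.17 [-0.0031  0.0767] [-0.0032  0.0731] [-0.0078  0.0749]
0.174 [-0.0028  0.0759] [-0.0028  0.0738] [-0.006  0.075]
0.178 [-0.0025  0.0751] [-0.0025  0.0745] [-0.0042  0.075 ]
0.182 [-0.0022  0.0742] [-0.0021  0.0752] [-0.0025  0.075 ]
0.186 [-0.0019  0.0734] [-0.0018  0.076 ] [-0.0007  0.0751]
pivot
0.175 [0.0418 0.0792] [0.0414 0.071 ] [0.0379 0.0752]
0.18 [0.0415 0.0781] [0.0412 0.072 ] [0.0385 0.0753]
0.185 [0.0412 0.077 ] [0.0409 0.0729] [0.0391 0.0753]
0.19 [0.0409 0.0759] [0.0407 0.0739] [0.0397 0.0753]
0.195 [0.0406 0.0748] [0.0405 0.0748] [0.0402 0.0754]
```

View pics/k_c3.png

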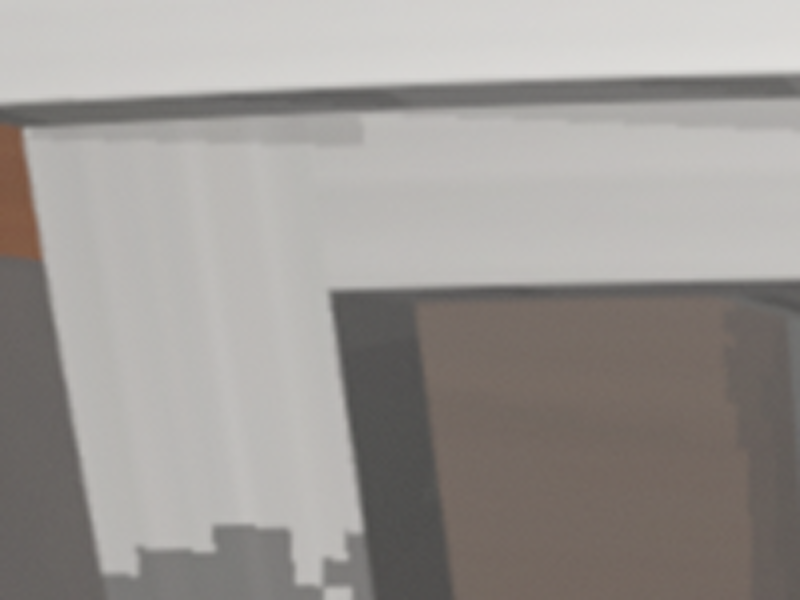

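View pics/k_c4.png

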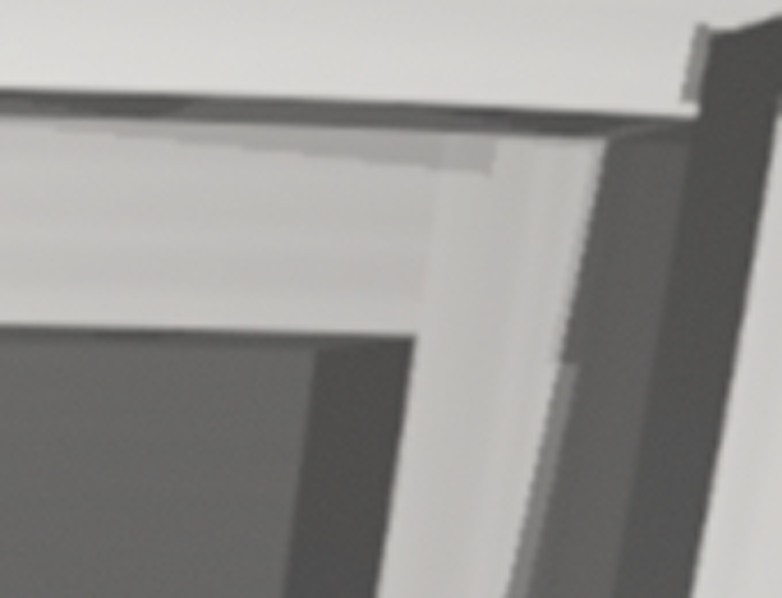

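View k: hook tip at (320.5,285) straight ahead of the bar (318.5,388), pivot pin at (320,161). Advance 3.7 cm over the tip.

```bash
python3 -m handwheel '0.7 0 0 0 0 0; 1.5 0 0 0 0 0; 2.3 0 0 0 0 0; 3.1 0 0 0 0 0; 3.7 0 0 0 0 0; 3.7 0 0 0 0 0; 3.7 0 0 0 0 0'; python3 - <<'E'
from h import *
s=env.sense();print(s["tool_pos"],wcab(s["tool_pos"]),s["clock"],s["force"],s["moment"])
im=env.get_image("wrist")[:,:,::-1];cv2.imwrite(f"pics/l_wrist.png",im)
crop(im,230,230,410,420,3.1,"l_c.png")
im=env.get_image("scene")[:,:,::-1]; crop(im,330,170,430,245,8,"l_sc.png")
E
```

```text
clock: 7.58
tool_pos: [0.5684, 0.2598, 0.1732]
ee_rot: [0.0, 0.999, 0.032, -0.0]
force: [0.2, -0.4, -1.3]
finger_gap: 0.0261
[0.56838332 0.25980742 0.17321689] [0.00823755 0.07563542 0.17321689] 7.5833 [ 0.17830969 -0.40600491 -1.32672857] [ 0.02371404  0.02498405 -0.0215078 ]
```

View pics/l_wrist.png

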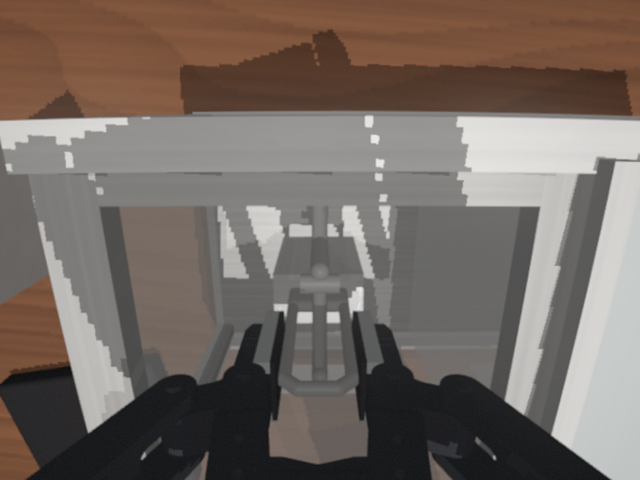

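View pics/l_c.png

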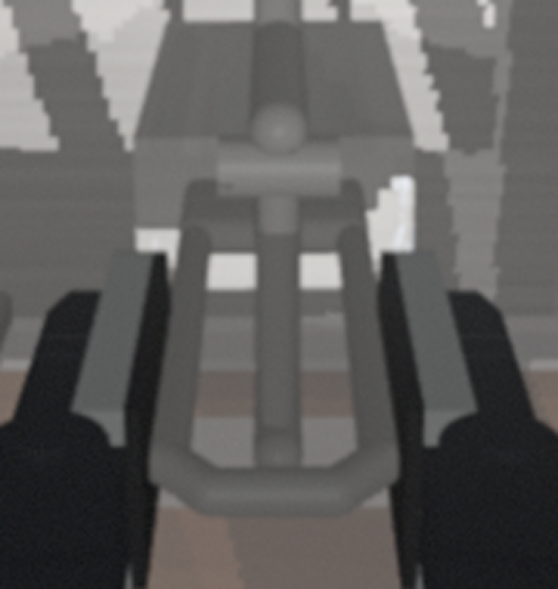

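View pics/l_sc.png

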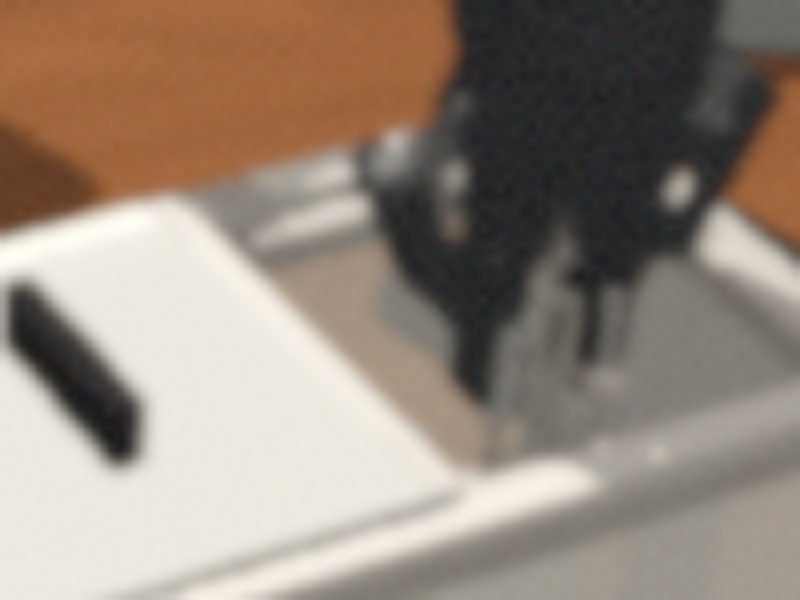

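```bash
python3 -m handwheel '0 0 0.25 0 0 0; 0 0 0.5 0 0 0; 0 0 0.75 0 0 0; 0 0 1.0 0 0 0; 0 0 1.0 0 0 0'; for i in 1 2 3 4; do python3 -m handwheel '0 0 0.1 0 0 0; 0 0 0.1 0 0 0' | grep -E "tool_pos|force"; done
```

```text
clock: 8.1
tool_pos: [0.5675, 0.2598, 0.1626]
ee_rot: [0.0, 0.999, 0.032, -0.001]
force: [-0.6, 0.3, -1.6]
finger_gap: 0.026
tool_pos: [0.5679, 0.2599, 0.1624]
force: [-0.5, -0.2, -2.3]
tool_pos: [0.568, 0.2599, 0.1616]
force: [0.3, 0.4, -0.9]
tool_pos: [0.568, 0.2599, 0.1605]
force: [0.9, -0.8, -1.4]
tool_pos: [0.5679, 0.2599, 0.1594]
force: [-0.9, -0.0, -2.0]
```

```bash
python3 -m handwheel '0 0 0.1 0 0 0; 0 0 0.2 0 0 0;0 0 0.2 0 0 0' | grep -E "tool_pos|force";  python3 -m handwheel '0 0 0.1 0 0 0; 0 0 0.2 0 0 0;0 0 0.2 0 0 0' | grep -E "tool_pos|force"
```

```text
tool_pos: [0.5681, 0.26, 0.1577]
force: [-0.4, -0.4, -0.6]
tool_pos: [0.5684, 0.26, 0.1561]
force: [0.1, -0.6, 1.0]
```

```bash
python3 -m handwheel '0 0 0.1 0 0 0; 0 0 0.15 0 0 0;0 0 0.15 0 0 0' | grep -E "tool_pos|force"
```

```text
tool_pos: [0.5681, 0.26, 0.1543]
force: [0.5, -0.3, 1.4]
```

First touch ≈2.5 N at TCP z≈.157 and it yields, so it's the keeper. Go 3 mm deeper, then feel towards −x for the tip.

```bash
python3 -m handwheel '0 0 0.1 0 0 0; 0 0 0.2 0 0 0;0 0 0.2 0 0 0;0 0 0.2 0 0 0' | grep -E "tool_pos|force"; python3 - <<'E'
from h import *
s=env.sense();print(s["tool_pos"],wcab(s["tool_pos"]),s["clock"],s["force"],s["moment"],s["finger_gap"])
im=env.get_image("wrist")[:,:,::-1]
crop(im,230,230,410,420,3.1,"m_c.png")
E
```

```text
tool_pos: [0.5678, 0.26, 0.152]
force: [-0.4, 1.4, 1.7]
[0.56781445 0.25995343 0.15200542] [0.00767918 0.07581752 0.15200542] 9.85 [-0.43265537  1.35865378  1.7055002 ] [-0.05118459  0.07955219 -0.01843406] 0.026171964461377567
```

View pics/m_c.png

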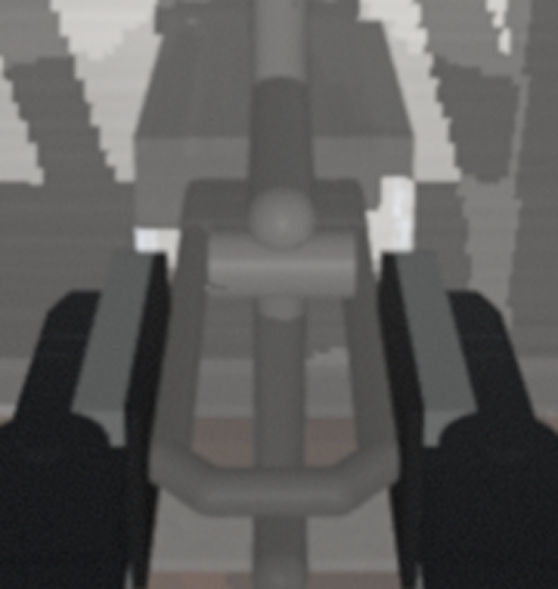

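```bash
python3 - <<'E'
from h import *
im=env.get_image("wrist")[:,:,::-1];cv2.imwrite("pics/m_wrist.png",im)
crop(im,280,360,360,450,6,"m_c2.png")
s=env.sense();Rt=rot(s["ee_rot"])
for z in (.179,.182,.185):
  for x in (-.009,-.012,-.015): print(z,x,proj("wrist",[s["tool_pos"]+Rt@np.array([x,-.001,s["tool_pos"][2]-z])],s).round(1))
E
```

```text
0.179 -0.009 [[318.5 406.8]]
0.179 -0.012 [[318.5 414.1]]
0.179 -0.015 [[318.5 421.4]]
0.182 -0.009 [[318.5 413.1]]
0.182 -0.012 [[318.5 420.6]]
0.182 -0.015 [[318.5 427.9]]
0.185 -0.009 [[318.5 419.7]]
0.185 -0.012 [[318.5 427.3]]
0.185 -0.015 [[318.5 434.7]]
```

View pics/m_c2.png

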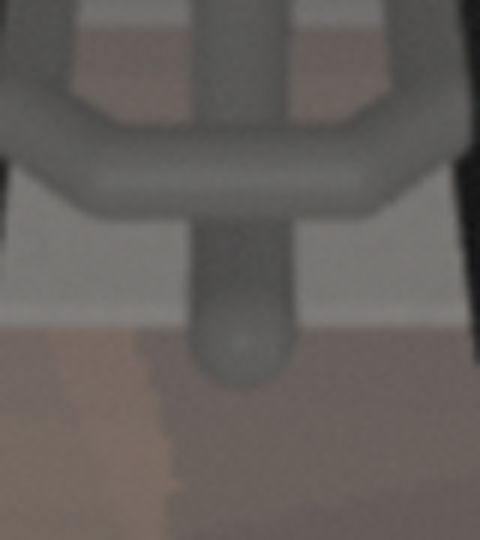

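Tip top visible at (320.5,416.5), behind the bar (row ≈388) with roughly 4–6 mm gap to close. Feeling −x.

```bash
python3 -m handwheel '-0.1 0 0 0 0 0; -0.2 0 0 0 0 0;-0.2 0 0 0 0 0' | grep -E "tool_pos|force"; python3 -m handwheel '-0.1 0 0 0 0 0; -0.1 0 0 0 0 0; -0.1 0 0 0 0 0' | grep -E "tool_pos|force"
```

```text
tool_pos: [0.5657, 0.2598, 0.152]
force: [-0.6, -0.0, 1.7]
tool_pos: [0.5647, 0.2597, 0.1518]
force: [-1.0, 0.2, 1.8]
```

```bash
python3 -m handwheel '-0.05 0 0 0 0 0; -0.1 0 0 0 0 0; -0.1 0 0 0 0 0' | grep -E "tool_pos|force"
```

```text
tool_pos: [0.564, 0.2597, 0.1521]
force: [0.4, 0.2, 0.9]
```

```bash
python3 -m handwheel '-0.05 0 0 0 0 0; -0.05 0 0 0 0 0; -0.05 0 0 0 0 0' | grep -E "tool_pos|force"
```

```text
tool_pos: [0.5637, 0.2596, 0.1521]
force: [0.8, -0.1, 1.3]
```

```bash
python3 -m handwheel '-0.05 0 0 0 0 0; -0.05 0 0 0 0 0; -0.05 0 0 0 0 0' | grep -E "tool_pos|force"; python3 - <<'E'
from h import *
im=env.get_image("wrist")[:,:,::-1]
s=env.sense();print(s["force"],s["moment"])
crop(im,280,360,360,450,6,"n_c2.png")
E
```

```text
tool_pos: [0.5635, 0.2596, 0.1522]
force: [2.0, 0.1, 1.3]
[3.03872126 0.71813566 1.00710542] [ 0.02903296 -0.34330313  0.00041939]
```

View pics/n_c2.png

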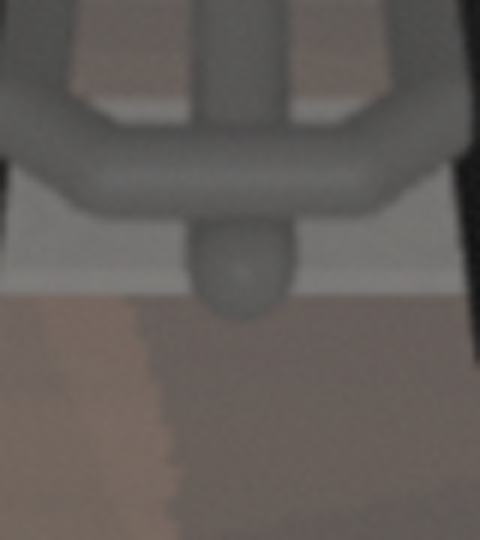

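Fx rises to +2–3 N: bar touches the tip's rear face. Back off 0.6 mm to a light touch and press down in small steps.

```bash
python3 -m handwheel '0.06 0 0 0 0 0; 0.06 0 0.1 0 0 0; 0.06 0 0.2 0 0 0; 0.06 0 0.2 0 0 0' | grep -E "tool_pos|force"; python3 -m handwheel '0 0 0.1 0 0 0; 0 0 0.2 0 0 0; 0 0 0.2 0 0 0' | grep -E "tool_pos|force"
```

```text
tool_pos: [0.5635, 0.2597, 0.15]
force: [1.7, -0.4, 1.5]
tool_pos: [0.5635, 0.2597, 0.1479]
force: [1.5, 0.5, 1.4]
```

```bash
python3 -m handwheel '0 0 0.1 0 0 0; 0 0 0.1 0 0 0; 0 0 0.1 0 0 0' | grep -E "tool_pos|force"
```

```text
tool_pos: [0.5634, 0.2597, 0.1469]
force: [0.4, -0.2, 1.9]
```

```bash
python3 -m handwheel '0 0 0.1 0 0 0; 0 0 0.1 0 0 0; 0 0 0.1 0 0 0' | grep -E "tool_pos|force"
```

```text
tool_pos: [0.5634, 0.2596, 0.1458]
force: [-0.4, 0.5, 1.9]
```

```bash
python3 -m handwheel '0 0 0.1 0 0 0; 0 0 0.1 0 0 0; 0 0 0.1 0 0 0' | grep -E "tool_pos|force"
```

```text
tool_pos: [0.5634, 0.2596, 0.1448]
force: [0.0, -0.0, 0.8]
```

```bash
python3 -m handwheel '0 0 0.1 0 0 0; 0 0 0.1 0 0 0; 0 0 0.1 0 0 0' | grep -E "tool_pos|force"
```

```text
tool_pos: [0.5634, 0.2596, 0.1437]
force: [-0.1, 0.7, 1.4]
```

```bash
python3 - <<'E'
from h import *
im=env.get_image("wrist")[:,:,::-1]
s=env.sense();print(s["force"],s["moment"],s["clock"],s["tool_pos"])
crop(im,230,250,410,460,2.8,"o_c2.png")
E
```

```text
[ 0.10473383 -0.54909411  1.73496899] [ 0.03243897  0.06593248 -0.0467425 ] 12.8833 [0.56332302 0.25959009 0.14371568]
```

View pics/o_c2.png

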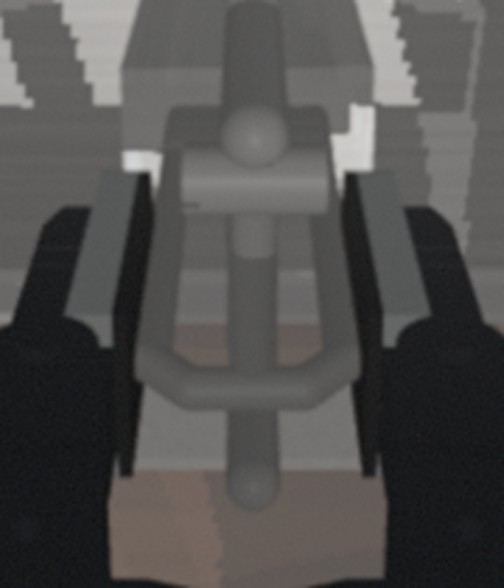

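```bash
python3 -m handwheel '0 0 0.1 0 0 0; 0 0 0.1 0 0 0; 0 0 0.1 0 0 0' | grep -E "tool_pos|force"
```

```text
tool_pos: [0.5634, 0.2596, 0.1427]
force: [-2.0, 0.0, 1.4]
```

```bash
python3 -m handwheel '0 0 0.1 0 0 0; 0 0 0.1 0 0 0; 0 0 0.1 0 0 0' | grep -E "tool_pos|force"
```

```text
tool_pos: [0.5637, 0.2596, 0.1415]
force: [1.3, -0.7, -0.9]
```

Fz dropped to the free value: likely slipped past. Look.

```bash
python3 - <<'E'
from h import *
im=env.get_image("wrist")[:,:,::-1]
s=env.sense();print(s["force"],s["moment"],s["clock"],s["tool_pos"])
crop(im,230,250,410,460,2.8,"p_c2.png")
E
```

```text
[ 0.88012204  0.06701402 -1.78165068] [ 0.05895874 -0.12327445  0.0159765 ] 13.4333 [0.56366653 0.25953576 0.14152369]
```

View pics/p_c2.png

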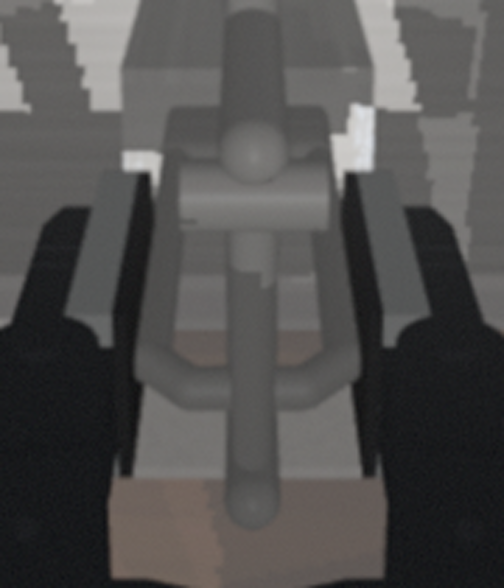

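The keeper now passes over the bar (bar row ≈388 is hidden behind it): shut. Lower onto the arm.

```bash
python3 -m handwheel '0 0 0.1 0 0 0; 0 0 0.1 0 0 0; 0 0 0.1 0 0 0' | grep -E "tool_pos|force"
```

```text
tool_pos: [0.5636, 0.2595, 0.1407]
force: [0.4, -0.1, -1.4]
```

```bash
python3 -m handwheel '0 0 0.1 0 0 0; 0 0 0.1 0 0 0; 0 0 0.1 0 0 0' | grep -E "tool_pos|force"
```

```text
tool_pos: [0.5638, 0.2596, 0.1404]
force: [0.5, -1.3, 0.9]
```

```bash
python3 -m handwheel '0 0 0.05 0 0 0; 0 0 0.05 0 0 0; 0 0 0.05 0 0 0' | grep -E "tool_pos|force"
```

```text
tool_pos: [0.5638, 0.2596, 0.1402]
force: [-0.7, -0.9, 1.8]
```

Arm contact ≈ +3 N. Release.

```bash
python3 -m handwheel '0 0 0 0 0 0; 0 0 0 0 0 0; 0 0 0 0 0 0; 0 0 0 0 0 0; 0 0 0 0 0 0; 0 0 0 0 0 0' 5.2; python3 - <<'E'
from h import *
im=env.get_image("wrist")[:,:,::-1]
s=env.sense();print(s["force"],s["moment"],s["clock"],s["tool_pos"])
crop(im,200,230,440,470,2.4,"q_c2.png")
E
```

```text
clock: 14.68
tool_pos: [0.5635, 0.2596, 0.1394]
ee_rot: [0.0, 0.999, 0.032, -0.0]
force: [0.2, 0.4, -0.3]
finger_gap: 0.0524
[-0.16699553  0.47212067 -0.47835065] [ 0.02998376 -0.01145646 -0.0075182 ] 14.7333 [0.56357565 0.25965264 0.13945732]
```

View pics/q_c2.png

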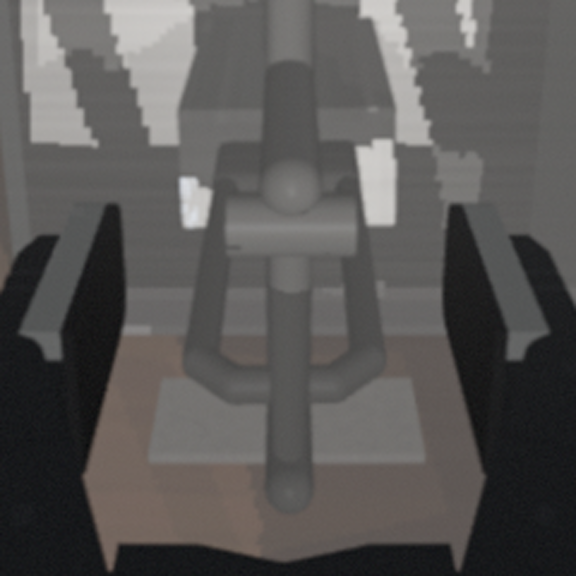

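Scoop hangs under the shut keeper, fingers clear on both sides. Retract straight up.

```bash
python3 -m handwheel '0 0 -0.5 0 0 0; 0 0 -1.5 0 0 0; 0 0 -3 0 0 0; 0 0 -5 0 0 0; 0 0 -8 0 0 0; 0 0 -11 0 0 0; 0 0 -14 0 0 0; 0 0 -17 0 0 0; 0 0 -18 0 0 0; 0 0 -18 0 0 0'; python3 - <<'E'
from h import *
im=env.get_image("wrist")[:,:,::-1];cv2.imwrite("pics/r_wrist.png",im)
s=env.sense();print(s["force"],s["clock"],s["tool_pos"],s["joints"])
pull=cabw(0,-.08,.23);print(pull,proj("top",[pull]),onz("top",[(287.5,229.2)],.23))
# candidate: push cover with closed fingers at -y side of pull
goal(cabw(0,-.08-.035,.31),.064)
goal(cabw(0,-.08-.035,.31),.064-np.pi/2)
goal(cabw(0,-.08-.035,.31),.064+np.pi/2)
E
```

```text
clock: 15.57
tool_pos: [0.5647, 0.2601, 0.325]
ee_rot: [-0.001, 0.999, 0.032, 0.005]
force: [-0.1, 0.4, -0.0]
finger_gap: 0.0521
[-0.39543355 -0.17534259  0.19871043] 15.6167 [0.56405522 0.25983012 0.32148443] [ 3.40437159e-01  2.47147940e-01  1.02596134e+00 -6.40563425e-05
  1.86455819e+00  1.84638574e+00]
[0.57011651 0.10396378 0.23      ] [[287.77885146 228.53903306]] [[0.56855919 0.1045464  0.23      ]]
row [-0.41 19.09  1.13] [-0.001 -0.004  0.001] t 15.62
row [-0.41 19.09  1.13] [-0.004 -0.002  1.572] t 15.62
row [-0.41 19.09  1.13] [ 0.002 -0.004 -1.57 ] t 15.62
```

View pics/r_wrist.png

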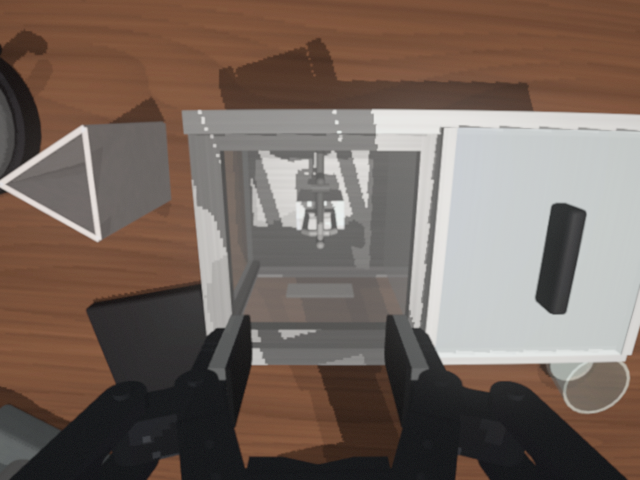

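Scoop hangs on the hook at (320,215). Now the cover: pull at ≈(562,258). Closed fingers go to its −y side.

```bash
python3 -m handwheel '-0.2 4 0 0 0 0; -0.4 8 0 0 0 0; -0.4 12 0 0 0 0; -0.4 16 0 0 0 0; -0.4 20 0 0 0 0; -0.4 20 0 0 0 0; -0.4 20 0 0 0 0; -0.4 20 4 0 0 0; -0.4 20 6 0 0 0; -0.4 20 6 0 0 0' 0 20; python3 - <<'E'
from h import *
im=env.get_image("wrist")[:,:,::-1];cv2.imwrite("pics/s_wrist.png",im)
s=env.sense();print(s["force"],s["clock"],s["tool_pos"],wcab(s["tool_pos"]),s["finger_gap"])
goal(cabw(0,-.125,.222),.064)
E
```

```text
clock: 16.45
tool_pos: [0.5693, 0.0612, 0.2514]
ee_rot: [-0.0, 0.999, 0.033, -0.007]
force: [0.5, -0.9, -1.3]
finger_gap: -0.0002
[-0.03850687 -1.00907957 -0.464594  ] 16.5 [0.57046492 0.06121679 0.25464596] [-0.00238624 -0.12268176  0.25464596] -0.00016765623941132667
row [0.27 0.24 3.26] [-0.001  0.01   0.003] t 16.5
```

View pics/s_wrist.png

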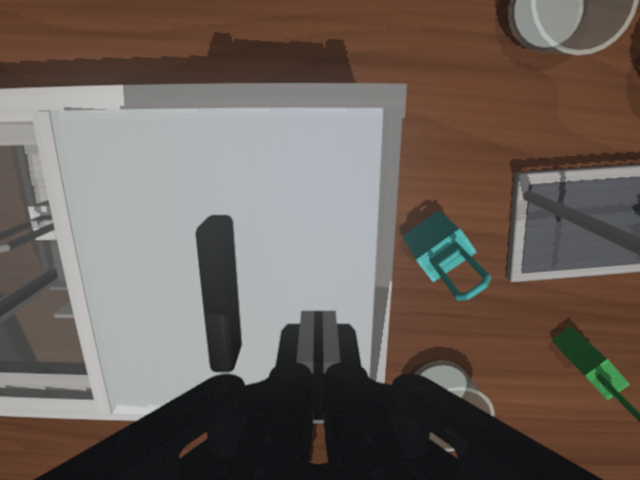

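```bash
python3 -m handwheel '0.2 0 1 0 0 0; 0.2 0 2 0 0 0; 0.2 0 2.6 0 0 0; 0.2 0 2.6 0 0 0; 0.2 0 2.6 0 0 0'; python3 - <<'E'
from h import *
goal(cabw(0,-.125,.222),.064)
s=env.sense();print(wcab(s["tool_pos"]))
E
```

```text
clock: 16.92
tool_pos: [0.5746, 0.0601, 0.2336]
ee_rot: [0.0, 0.999, 0.032, -0.0]
force: [0.8, 0.0, -0.2]
finger_gap: -0.0
row [-0.17  0.09  1.16] [0.    0.    0.001] t 16.92
[ 0.00165767 -0.12406017  0.23359738]
```

```bash
python3 -m handwheel '-0.1 0 0.6 0 0 0; -0.1 0 1.1 0 0 0; -0.1 0 1.1 0 0 0; -0.1 -1 1.1 0 0 0; -0.1 -2 1.1 0 0 0; -0.1 -3 1.1 0 0 0; -0.1 -3.5 1.1 0 0 0'; python3 - <<'E'
from h import *
im=env.get_image("wrist")[:,:,::-1];cv2.imwrite("pics/t_wrist.png",im)
s=env.sense();print(s["force"],s["clock"],wcab(s["tool_pos"]))
E
```

```text
clock: 17.5
tool_pos: [0.5713, 0.0962, 0.2229]
ee_rot: [0.0, 0.999, 0.033, 0.0]
force: [-0.3, -1.8, 0.3]
finger_gap: -0.0001
[-0.23105396 -0.42208335 -0.40688322] 17.55 [ 0.0006691  -0.08708123  0.2228661 ]
```

View pics/t_wrist.png

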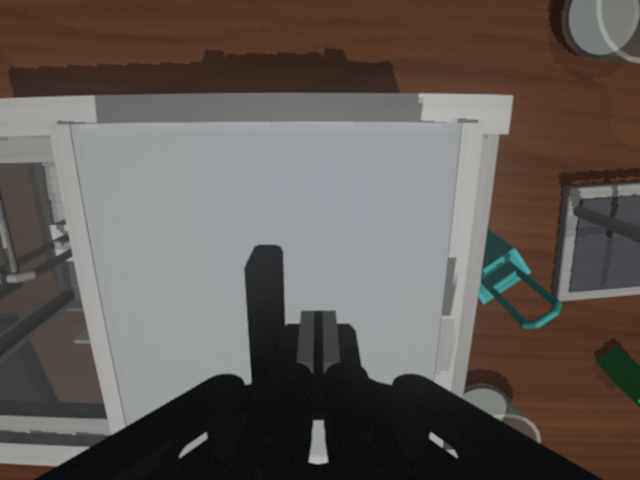

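```bash
python3 -m handwheel '0 -1.2 0 0 0 0; 0 -2.4 0 0 0 0; 0 -3.6 0 0 0 0; 0 -4.8 0 0 0 0; 0 -6 0 0 0 0; 0 -7.2 0 0 0 0; 0 -8.4 0 0 0 0; 0 -9.6 0 0 0 0; 0 -10.8 0 0 0 0; 0 -11.4 0 0 0 0'; python3 -m handwheel '0 -0.3 0 0 0 0; 0 -0.6 0 0 0 0; 0 -0.9 0 0 0 0; 0 -1.1 0 0 0 0;0 -1.1 0 0 0 0'; python3 - <<'E'
from h import *
im=env.get_image("wrist")[:,:,::-1];cv2.imwrite("pics/u_wrist.png",im)
s=env.sense();print(s["force"],s["clock"],wcab(s["tool_pos"]))
E
```

```text
clock: 18.38
tool_pos: [0.5638, 0.2107, 0.2227]
ee_rot: [-0.001, 0.999, 0.033, 0.0]
force: [1.0, -1.7, 2.2]
finger_gap: -0.0005
clock: 18.8
tool_pos: [0.5631, 0.2199, 0.2224]
ee_rot: [-0.0, 0.999, 0.032, -0.0]
force: [0.6, -0.0, -0.7]
finger_gap: 0.0
[0.10921317 0.72843502 0.0590324 ] 18.85 [0.00040964 0.03610651 0.22231853]
```

View pics/u_wrist.png

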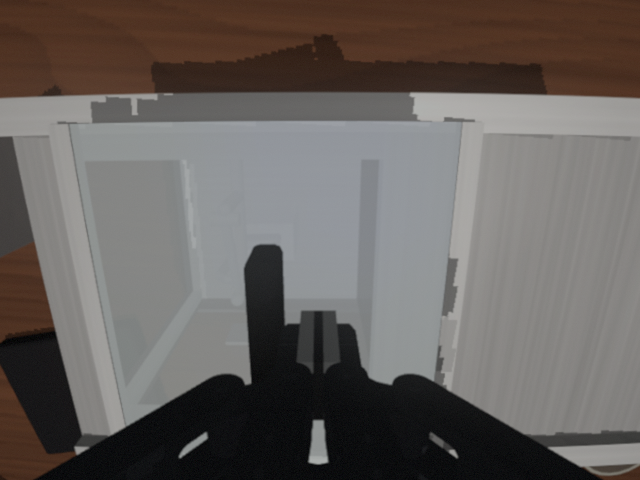

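```bash
python3 -m handwheel '0 -0.4 0 0 0 0; 0 -0.8 0 0 0 0; 0 -1.2 0 0 0 0; 0 -1.4 0 0 0 0;0 -1.4 0 0 0 0' | grep -E "pos|force"; python3 -m handwheel '0 -0.15 0 0 0 0; 0 -0.3 0 0 0 0;0 -0.3 0 0 0 0' | grep -E "pos|force"
```

```text
tool_pos: [0.5622, 0.2343, 0.2223]
force: [0.4, 0.8, 0.3]
tool_pos: [0.562, 0.2368, 0.2224]
force: [0.8, -0.9, -0.1]
```

```bash
python3 -m handwheel '0 -0.1 0 0 0 0; 0 -0.2 0 0 0 0;0 -0.2 0 0 0 0' | grep -E "pos|force"
```

```text
tool_pos: [0.5619, 0.2386, 0.2225]
force: [0.4, -0.7, -0.4]
```

```bash
python3 -m handwheel '0 -0.1 0 0 0 0; 0 -0.1 0 0 0 0;0 -0.1 0 0 0 0' | grep -E "pos|force"
```

```text
tool_pos: [0.5619, 0.2393, 0.2225]
force: [-0.0, -2.2, -1.5]
```

```bash
python3 -m handwheel '0 -0.1 0 0 0 0; 0 -0.1 0 0 0 0;0 -0.1 0 0 0 0' | grep -E "pos|force"
```

```text
tool_pos: [0.5619, 0.2394, 0.2225]
force: [0.6, -5.8, -1.3]
```

```bash
python3 -m handwheel '0 -0.1 0 0 0 0; 0 -0.1 0 0 0 0;0 -0.1 0 0 0 0' | grep -E "pos|force"
```

```text
tool_pos: [0.5619, 0.2395, 0.2225]
force: [-0.4, -7.4, -1.0]
```

At the stop (Fy −7 N, no more travel). Back off, lift, and check.

```bash
python3 -m handwheel '0 0.5 0 0 0 0; 0 1.5 0 0 0 0; 0 1.5 -1 0 0 0; 0 1.5 -4 0 0 0; 0 1.5 -8 0 0 0; -4 1.5 -12 0 0 0; -8 1.5 -15 0 0 0; -12 1.5 -18 0 0 0; -16 1.5 -18 0 0 0;-16 1.5 -18 0 0 0'; python3 -m handwheel '-4 0 0 0 0 0; -8 0 0 0 0 0; -8 0 0 0 0 0; -8 0 0 0 0 0'; python3 - <<'E'
from h import *
for n in ("top","scene","wrist"):
    im=env.get_image(n)[:,:,::-1];cv2.imwrite(f"pics/v_{n}.png",im)
    if n=="top": crop(im,175,180,335,295,4.8,"v_top_c.png")
    if n=="scene": crop(im,280,170,480,320,4,"v_scene_c.png")
s=env.sense();print(s["force"],s["clock"],s["tool_pos"])
E
```

```text
clock: 21.35
tool_pos: [0.4005, 0.2164, 0.4077]
ee_rot: [-0.002, 0.999, 0.033, 0.003]
force: [-0.0, 0.5, 0.9]
finger_gap: 0.0003
clock: 21.68
tool_pos: [0.3217, 0.2112, 0.4052]
ee_rot: [-0.002, 0.999, 0.033, 0.003]
force: [-0.1, 0.1, 1.1]
finger_gap: 0.0
[ 0.96459441  0.04561622 -0.42740732] 21.8333 [0.32402175 0.21120878 0.40278533]
```

View pics/v_top.png

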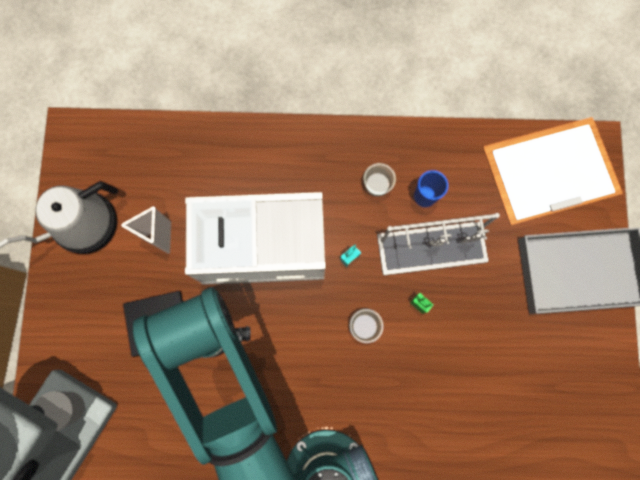

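View pics/v_wrist.png

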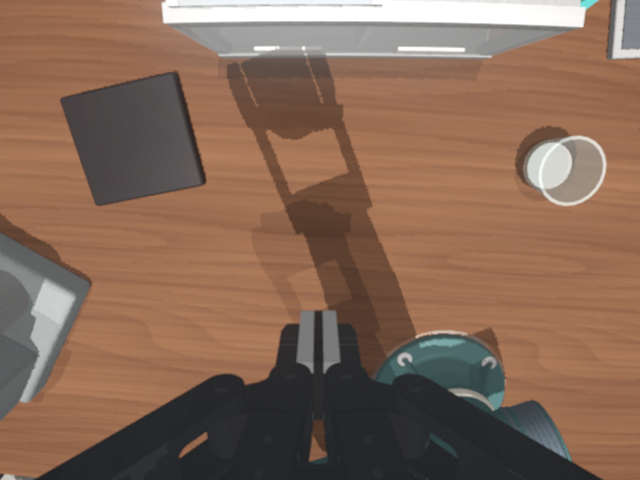

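View pics/v_scene.png

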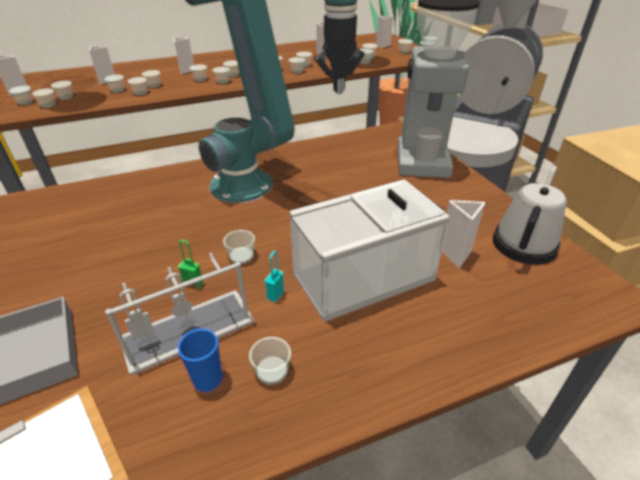

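View pics/v_scene_c.png

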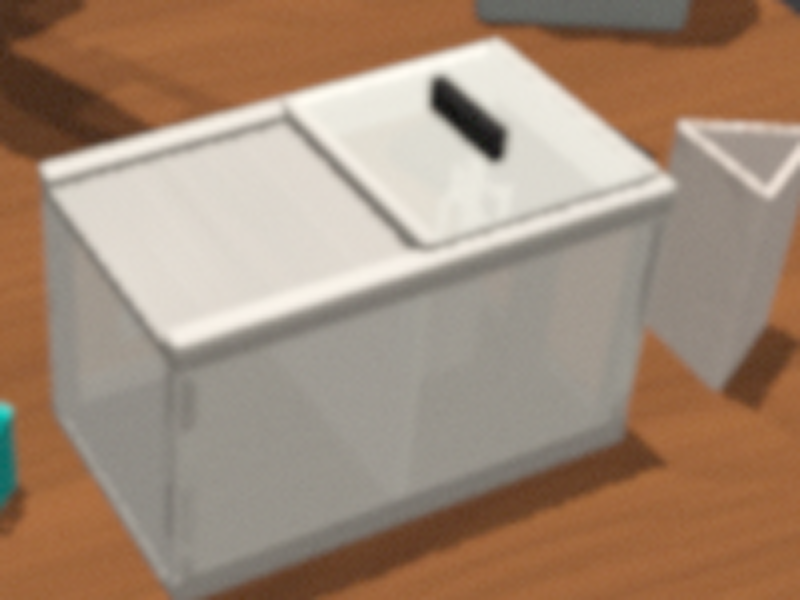

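View pics/v_top_c.png

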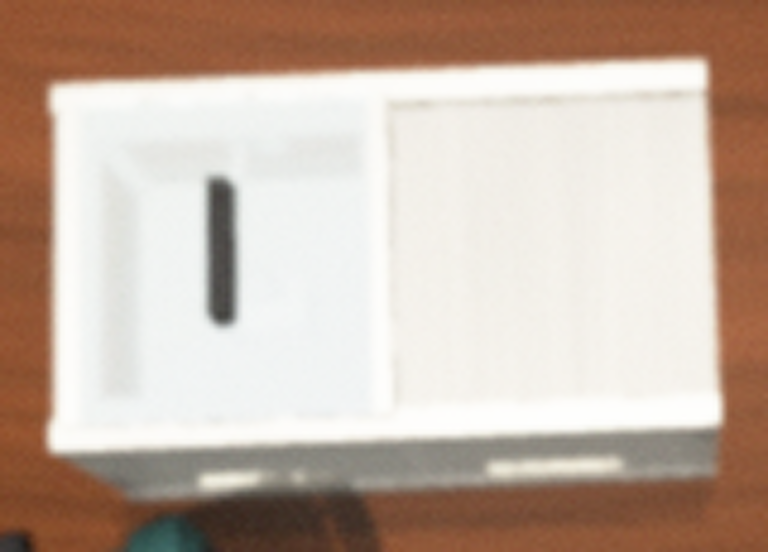

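The cover is shut over the opening (pull at top (221,231.7)). The scoop shows faintly beneath it at scene (399,217), and the bystanders are at their original pixels. One check of the pull position, then hand in.

```bash
python3 - <<'E'
from h import *
print(wcab(onz("top",[(221.0,231.7)],.23)[0]))
im0=cv2.imread("pics/a_top.png").astype(int);im1=cv2.imread("pics/v_top.png").astype(int)
d=np.abs(im0-im1).max(2)
for n,(a,b,c,e) in dict(bowls=(340,160,480,212),bowl2=(340,300,440,350),card=(115,200,175,250),paddlespoon=(420,212,500,272),scale=(120,285,150,360)).items(): print(n,(d[b:e,a:c]>60).sum())
s=env.sense();print(s["clock"],s["force"],np.abs(s["qvel"]).max())
print(env.sign_off())
E
```

```text
[-0.00147759  0.07213368  0.23      ]
bowls 0
bowl2 0
card 0
paddlespoon 0
scale 332
21.8333 [ 0.96459441  0.04561622 -0.42740732] 0.025637694967012854
the job is handed in; nothing more can be done
None
```

The aluminium scoop now hangs on the hook inside the cabinet with the keeper shut over it, and the cover is against its stop. I handed the job in at 21.8 s of the 72 s allowed. No force I read went above about 8 N.

- **Scoop:** I took it off the stand's +y hook, lowered it through the opening in front of the hook and moved it over the tip. I felt the keeper at about 2.5 N and the rear face of the tip at 2–3 N. The bar then went down until the force dropped and it met the arm at about 3 N, with the seat about 8 mm above nominal.
- **Keeper:** Before and after I let go, the wrist picture showed the keeper lying over the bar. After the cover was shut, the scoop showed only faintly through it, so the keeper was not checked again after that.
- **Frame:** I saw no contact with it in the pictures I took. Forces are only reported at the end of each move, so I can't rule out a brief touch.
- **Cover:** I pushed it by the pull until it stopped moving at about 7 N. The top camera put the pull at y = 72 mm against 75 mm nominal. That is about 3 mm off, more than the stated 2 mm calibration but still within my reading error from that height. I relied on the stop.
- **Other things:** Comparing top pictures from before and after showed no change at the glasses, tumbler, card, paddle or spoon. The scale's region did change, because the arm was hanging over it. The wrist picture shows the scale, but I didn't measure its position.

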